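Clear the lapping plate: pack the good tools away, wipe the scrap into the pan

ROBOT

A 7-joint arm with a two-finger parallel gripper is mounted at the origin on the work surface. World frame = base frame: x ahead of the robot, y to its left, z up, the work surface at z = 0. Lengths are in m, angles in degrees, forces in N, time in s.
With the tool pointing down it reaches from about 0.425 to 0.875 m from the base axis. Payload 4.7 kg.
Tool frame: the origin (TCP) lies at the very end of the fingers, on their centre line; the grasp point (between the pads) lies 19 mm behind it; z points along the fingers, y is the line along which they close (so a half turn about z gives the same grasp; the last joint's range is limited). The gripper opens to 87 mm and grips with 3 to 60 N. Pads are 19 mm wide; open, the fingers measure 117 mm over their backs; the gripper's body (75 mm by 190 mm) begins 51 mm behind the grasp point.
Start: joints at [-75.109, 18.392, -4.016, 83.108, 1.295, 78.541, -3.26], TCP at [0.158, 0.63, 0.223] pointing down, gripper open.
Joint ranges: [-163.93, 163.93], [-17.29, 119.83], [-79.2, 71.16], [3.27, 140.29], [-89.18, 269.18], [5.43, 117.66], [-154.24, 154.24]. Speed limits (degrees/s): [147.25, 147.25, 180, 180, 180, 180, 180].

INTERFACE

Orientations are given as [roll, pitch, yaw] about the fixed x, y, z axes, in that order (R = Rz(yaw) Ry(pitch) Rx(roll)).
In Python, from cell import get_obs, read_camera, sign_off, silhouettes gives the robot as it stands.
- The arm moves only by the tool play_rows, never from a script. Its argument "steps" is a list that holds one entry, the list of rows, each a list of 7 numbers: the shift along the tool's x, y, z in m, then the turn, a rotation vector about the tool's x, y, z in rad, then the finger opening in m, from 0 to 0.087. A call has 1 to 12 rows; each row shifts and turns the commanded pose from where the row before left it, along the tool's axes as they then stand; what a row does not reach is not made up. A row lasts 1/10 s, in which the tool goes at most 50 mm and 8.59 degrees, less where a joint would pass 70% of its speed; a pose out of reach is approached as far as the arm can. A call is refused whole if a number of a shift passes 0.05 or a number of a turn 0.15, either way. A call with a gripper value outside its range is refused whole. The fingers move at their own pace and stop on an object; "force" is the grip in N (left out, the last holds). Time passes only in rows, so rows that do not move let the fingers close. It gives the time, the measured TCP pose, the force, the opening and the grip force at its end, in the units of the state.
- get_obs(): the state, without advancing time (a new reading comes with each control period).
- read_camera(name): name is "side" or "top" or "wrist"; returns a dict with "frame" (420x560x3 uint8, red, green, blue), "intrinsics" (3x3 intrinsics, pixels), "view" (4x4, takes a point from world to camera coordinates). Camera axes: x right, y up, looking along -z (the intrinsics and any distortion apply to the point x, -y, -z); pixel columns grow to the right and rows downward; lengths in m; the calibration is good to about 2 mm. A picture is of the moment at which its call begins. There is no depth.
- sign_off(): hands the job in; it is judged then, once.
Trained networks look in the newest picture that a camera, given by its name, has taken for a name from the list of things; names that differ only in an ending like _2 or _b are one class to them, and where a whole thing is asked for, a point or a joint stands for the part that bears it (a point fixed in the world has none). Each returns a list of dicts, best first, with "p" (0 to 1); they miss things now and then, are a little off and sometimes report something else, mostly with a low value. They report only what shows in the picture. A call takes as long as a camera call.
- silhouettes(camera, name): "pixels" (420x560 bool, what is visible of it) and "extent" ([left, top, right, bottom] in pixels, round what is visible of it).
The state is a dict: "time_s": time; "qpos": joint angles; "joint_velocities": joint speeds; "effort": joint torques, N m; "tool_pos": TCP position; "tool_rot": TCP orientation; "force": force on the tool from outside, world axes, zero at the start; "wrist_torque": the same for the moment, N m; "grip_width": finger opening in m; "grasp_force": force on a finger pad.
Only numpy, scipy, OpenCV 4.12 (cv2) and the standard library are available. Lean on these libraries where they do the work, as an engineer would, in place of code of your own. Each camera call takes 0.05 s, during which the arm holds its last target. There are 200 camera calls.

TASK

Clear the lapping plate for the next job. First put the steel weight and the dressing stone, which are still good, into the blue tray beside the weight already there, all three standing upright and flat on its floor, set down rather than dropped. Then take the scraper from its cradle, wipe every glass off-cut and worn stub off the plate into the yellow pan without touching the scrap with the gripper or arm, put the scraper back in its cradle as you found it, and leave the bottle, mug, lens blank and jar where they stand.

Things in the scene. Friction and masses are not known exactly. Their poses are not given: they have to be found in the camera images.
- lap_plate: the square hand-lapping plate, grey grooved cast iron, fixed, 280 (its x) x 340 (its y) x 65 mm high; origin on the table under its centre, so its flat working surface is at z = 65 mm; x points away from the robot. A fixed, parked machine swing arm, 240 mm high, stands 75 mm or more behind its far edge
- pan: yellow scrap pan, fixed, 160 (x) x 350 (y) mm, 4 mm walls and floor, 42 mm high on three sides and 28 mm at the side towards the plate, where it is tucked 15 mm under the plate's near (-x) edge (the plate's overhang begins at z = 37 mm); origin at the bottom of the outer face of that low wall, midway along y; the pan reaches from there to x = -160 mm
- scrap0: light green glass off-cut, a strip 22 (x) x 74 (y) x 14 mm, 57 g, lying on the plate; origin at the centre of its underside
- scrap1: light green glass off-cut, a strip 22 (x) x 74 (y) x 14 mm, 57 g, lying on the plate; origin at the centre of its underside
- scrap2: light green glass off-cut, a strip 22 (x) x 74 (y) x 14 mm, 57 g, lying on the plate; origin at the centre of its underside
- scrap3: red-brown worn-out stub of dressing stick, 24 (x) x 66 (y) x 16 mm, 60 g, lying on the plate; origin at the centre of its underside
- scrap4: red-brown worn-out stub of dressing stick, 24 (x) x 66 (y) x 16 mm, 60 g, lying on the plate; origin at the centre of its underside
- scrap5: red-brown worn-out stub of dressing stick, 24 (x) x 66 (y) x 16 mm, 60 g, lying on the plate; origin at the centre of its underside
- weight: bright steel lapping weight, 60 mm diameter, body 40 mm high, with a knob of 28 mm diameter on top (the knob's grip spans z = 49 to 66 mm, a 20 mm neck below it), 66 mm high in all, about 0.85 kg; origin at the centre of its underside; it stands on the plate among the scrap
- tray_weight: bright steel lapping weight, 60 mm diameter, body 40 mm high, with a knob of 28 mm diameter on top (the knob's grip spans z = 49 to 66 mm, a 20 mm neck below it), 66 mm high in all, about 0.85 kg; origin at the centre of its underside; this one already stands in the tray
- stone: dark green dressing stone, a block 120 (x) x 40 (y) x 60 mm high, about 0.65 kg, standing on the plate; origin at the centre of its underside
- tray: blue open tool tray, fixed, outside 164 (x) x 134 (y) x 32 mm high, walls and floor 6 mm, so 152 x 122 mm inside with the floor at z = 6 mm; origin at the centre of its underside. It has room for the stone along one long side and two weights along the other, with about 20 to 30 mm to spare in all each way
- scraper: scraper block, about 0.4 kg: orange handle block 180 (y) x 46 (x) mm, from z = 40 to 95 mm, over a 5 mm thick steel blade of the same length (z = 0 to 46 mm); origin at the middle of the blade's edge, x across the thickness. Grip it across the 46 mm. It starts in the cradle, its z leaning 35 degrees from vertical, handle towards the cradle's -x side
- cradle: steel scraper cradle, fixed, base 130 (x) x 200 (y) x 8 mm; origin at the centre of its underside. Two 18 mm wide arms at y = +-78 mm carry the handle, leaning 35 degrees towards -x; the 138 mm between them is free for a finger. The blade's edge stands on a ledge with a lip 8 mm high, 18 mm in front of the blade. The scraper goes in and out along the lean
- cradle_seat (a point): the middle of the cradle's ledge, where the middle of the blade's edge stands when the scraper is parked: 20 mm along x and 22 mm above the cradle's origin
- oil_bottle: amber oil bottle, 52 mm diameter, 130 mm high, a bystander; origin at its underside
- slurry_mug: white mug, 72 mm diameter, 80 mm high, a bystander; origin at its underside
- lens_blank: pale domed lens blank, 90 mm diameter, 28 mm high, a bystander; origin at its underside
- wax_jar: white jar with red cap, 68 mm diameter, 70 mm high, a bystander; origin at its underside

How it is judged:
By the outcome, as a careful person would: the job done as asked, in the order asked, and still so for the second after the job is handed in, with the robot touching nothing.
It also fails if it takes over 72 s, if anything falls off the work surface, if the arm or the gripper's body presses on something with over 40 N, if the wrist force passes 120 N, or if a joint passes its speed limit or range.

## Working session

There is one attempt and no reset: what is moved stays moved. The work goes in short steps, Python scripts to look and compute and a tool call to move; the robot and the scene stay as the last step left them, time stands still between calls to the robot, and variables do not carry over. Pictures are saved under pics/ and viewed, at most 10 in all, crops included, and the job is handed in when it is done.

Besides the shell and the picture viewer there is one more tool, called as name([rows], argument=value, ...), one row to a line, values as JSON. play_rows: Moves the arm, as the interface text tells. Its arguments: {"type":"object","properties":{"steps":{"type":"array","items":{"type":"array","items":{"type":"array","items":{"type":"number"}}}},"force":{"type":"number"}},"required":["steps"]}

```bash
ls; mkdir -p pics; python3 - <<'E'
from cell import *
import cv2,numpy as np
print(get_obs())
for c in ("top","side"):
    r=read_camera(c); cv2.imwrite(f"pics/{c}0.png",r["frame"][:,:,::-1]); np.savez(f"{c}0.npz",K=r["intrinsics"],V=r["view"],f=r["frame"]); print(c,r.keys(),r["intrinsics"].tolist(),r["view"].round(4).tolist())
E
```

```text
pics
{'time_s': 0.0, 'qpos': array([-75.11019027,  18.43886654,  -4.01440306,  83.17564691,
         1.29782683,  78.54108132,  -3.26163616]), 'joint_velocities': array([ 0.12959079, -0.10367068, -0.01334574, -0.02008266,  0.06334354,
        0.02541724, -0.04513677]), 'effort': array([ 3.17886761e-04, -4.91275370e+01, -4.03599562e-01, -3.12531137e+01,
       -6.39740028e-02,  4.36791277e-02,  1.74904685e-04]), 'tool_pos': array([0.15809358, 0.6299025 , 0.22145705]), 'tool_rot': array([-1.79889803e+02,  8.94666116e-03,  1.65917822e+02]), 'force': array([-0.32929789, -0.45011239,  0.59119457]), 'wrist_torque': array([-0.01795532,  0.05560487,  0.0073677 ]), 'grasp_force': 0.0, 'grip_width': 0.08702921877540043}
top dict_keys(['frame', 'intrinsics', 'view']) [[516.1155944517379, 0.0, 278.91094799497233], [0.0, 516.1155944517379, 203.13207011160702], [0.0, 0.0, 1.0]] [[0.057, -0.9984, 0.0005, -0.019], [0.9726, 0.0557, 0.2255, -0.6255], [-0.2252, -0.0123, 0.9742, -1.0286], [0.0, 0.0, 0.0, 1.0]]
side dict_keys(['frame', 'intrinsics', 'view']) [[437.5042125060209, 0.0, 278.79296042542256], [0.0, 437.5042125060209, 211.11245881073913], [0.0, 0.0, 1.0]] [[0.8584, -0.5129, -0.0051, -0.5107], [0.3372, 0.5568, 0.7591, -0.252], [-0.3865, -0.6534, 0.6509, -0.9183], [0.0, 0.0, 0.0, 1.0]]
```

View pics/top0.png

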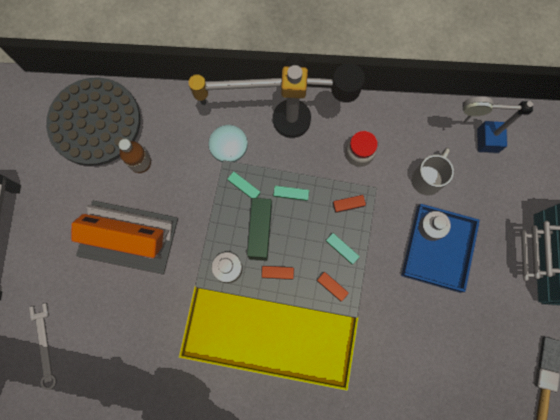

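View pics/side0.png

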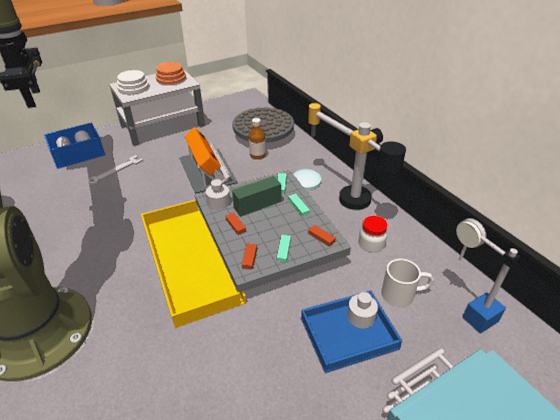

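The top view shows the plate around (285,240), with the stone (259,228), weight (227,266) and six scraps on it. The cradle and scraper are at (120,235), the tray at (441,248) with its weight at (436,225), and the pan at (270,335). The side view shows the same layout, and the robot isn't blocking either view.

```bash
cat > h.py <<'E'
import numpy as np,cv2
from scipy.optimize import minimize
def proj(P,K,V):
    P=np.atleast_2d(P); c=P@V[:3,:3].T+V[:3,3]; c=c*[1,-1,-1]
    u=c@K.T; return u[:,:2]/u[:,2:]
def unproj(uv,z,K,V):
    d=np.linalg.inv(K)@[uv[0],uv[1],1]; d=V[:3,:3].T@(d*[1,-1,-1]); o=-V[:3,:3].T@V[:3,3]
    return o+d*(z-o[2])/d[2]
def box(sx,sy,z0,z1,cx=0,cy=0): return np.array([[cx+a*sx/2,cy+b*sy/2,z] for a in(-1,1) for b in(-1,1) for z in(z0,z1)])
def cyl(d,z0,z1): 
    t=np.linspace(0,2*np.pi,25)[:-1]; return np.array([[d/2*np.cos(a),d/2*np.sin(a),z] for a in t for z in(z0,z1)])
def place(P,x,y,z,yaw):
    c,s=np.cos(yaw),np.sin(yaw); return P@np.array([[c,s,0],[-s,c,0],[0,0,1]])+[x,y,z]
S=4
def render(parts,pose,z,K,V):
    m=np.zeros((420*S,560*S),np.uint8)
    for P in parts:
        h=cv2.convexHull((proj(place(P,pose[0],pose[1],z,pose[2]),K,V)*S+S/2).astype(np.int32)); cv2.fillConvexPoly(m,h,1)
    return m.reshape(420,S,560,S).mean((1,3))
def fit(parts,z,obs,x0,yaw=True):
    # obs: list of (mask,K,V)
    def cost(p):
        q=[p[0],p[1],p[2] if yaw else 0]; r=0
        for m,K,V in obs:
            a=render(parts,q,z,K,V); r+=1-np.minimum(a,m).sum()/np.maximum(a,m).sum()
        return r/len(obs)
    best=None
    for y0 in ([x0[2]] if len(x0)>2 else ([0,.8,1.57,2.36] if yaw else [0])):
        s=np.array([[x0[0],x0[1],y0]]*4)+np.array([[0,0,0],[.012,0,0],[0,.012,0],[0,0,.3 if len(x0)<3 else .08]])
        r=minimize(cost,s[0],method='Nelder-Mead',options=dict(initial_simplex=s,maxiter=90,xatol=2e-4,fatol=1e-4))
        if best is None or r.fun<best.fun: best=r
    return best.x,best.fun
W=[cyl(.06,0,.04),cyl(.02,.04,.049),cyl(.028,.049,.066)]
M=dict(lap_plate=([box(.28,.34,0,.065)],0,1),tray=([box(.164,.134,0,.032)],0,1),stone=([box(.12,.04,0,.06)],.065,1),
 weight=(W,.065,0),tray_weight=(W,.006,0),pan=([box(.16,.35,0,.042,-.08)],0,1),
 oil_bottle=([cyl(.052,0,.09),cyl(.026,.09,.13)],0,0),slurry_mug=([cyl(.072,0,.08)],0,0),lens_blank=([cyl(.09,0,.01)],0,0),wax_jar=([cyl(.068,0,.07)],0,0))
t=np.radians(-35);R=np.array([[np.cos(t),0,np.sin(t)],[0,1,0],[-np.sin(t),0,np.cos(t)]])
M['scraper']=([box(.046,.18,.04,.095)@R.T,box(.005,.18,0,.046)@R.T],.022,1)
for i in range(6): M[f'scrap{i}']=([box(.022,.074,0,.014) if i<3 else box(.024,.066,0,.016)],.065,1)
E
python3 - <<'E'
from h import *; from cell import *
cam={}
for c in("top","side"):
    r=read_camera(c); cam[c]=(r["intrinsics"],r["view"])
for n in M:
    o={}
    for c in cam:
        o[c]=silhouettes(c,n)
    print(n,{c:[(round(float(d["p"]),2),[int(v) for v in d["extent"]]) for d in o[c][:3]] for c in o})
    if o["top"]:
        parts,z,yw=M[n]; e=o["top"][0]
        K,V=cam["top"]; ys,xs=np.nonzero(e["pixels"]); g=unproj((xs.mean(),ys.mean()),z+.03,K,V)
        x,f=fit(parts,z,[(e["pixels"]*1.,K,V)],g[:2],yw)
        print("   top",x.round(4),np.degrees(x[2]).round(1),round(f,3))
E
```

```text
lap_plate {'top': [(0.76, [193, 159, 376, 317])], 'side': [(0.69, [194, 173, 351, 291])]}
   top [ 0.557  -0.004  -0.1253] -7.2 0.235
tray {'top': [(0.67, [401, 203, 477, 294])], 'side': [(0.76, [299, 290, 403, 372]), (0.32, [249, 119, 265, 158])]}
   top [ 0.5581 -0.3408 -0.2225] -12.8 0.17
stone {'top': [(0.96, [245, 201, 273, 258])], 'side': [(0.58, [232, 176, 280, 217]), (0.28, [202, 181, 228, 211])]}
   top [0.5617 0.0544 3.1157] 178.5 0.051
weight {'top': [(0.96, [212, 251, 245, 284])], 'side': [(0.67, [206, 183, 228, 211]), (0.48, [250, 123, 263, 159]), (0.43, [357, 217, 387, 254])]}
   top [0.4806 0.1155 0.0736] 4.2 0.058
tray_weight {'top': [(0.94, [413, 212, 454, 237])], 'side': [(0.89, [345, 292, 377, 327]), (0.46, [290, 195, 308, 216])]}
   top [ 0.6038 -0.3253  0.2753] 15.8 0.056
pan {'top': [(0.8, [181, 288, 357, 390])], 'side': [(0.65, [140, 199, 246, 329])]}
   top [ 0.4304  0.013  -0.1162] -6.7 0.098
oil_bottle {'top': [(0.61, [121, 140, 153, 172])], 'side': [(0.88, [248, 120, 264, 159])]}
   top [0.717  0.3425 0.3051] 17.5 0.118
slurry_mug {'top': [(0.59, [411, 148,
[... 1357 characters left out ...]
 [225, 169, 260, 199]), (0.8, [335, 196, 365, 212])], 'side': [(0.72, [274, 234, 287, 265]), (0.63, [309, 223, 336, 244]), (0.56, [238, 243, 255, 270])]}
   top [ 0.4564 -0.1015  2.4869] 142.5 0.072
scrap4 {'top': [(0.98, [320, 274, 349, 302]), (0.88, [225, 169, 260, 199]), (0.8, [335, 196, 365, 212])], 'side': [(0.72, [274, 234, 287, 265]), (0.63, [309, 223, 336, 244]), (0.56, [238, 243, 255, 270])]}
   top [ 0.4564 -0.1015  2.4869] 142.5 0.072
scrap5 {'top': [(0.98, [320, 274, 349, 302]), (0.88, [225, 169, 260, 199]), (0.8, [335, 196, 365, 212])], 'side': [(0.72, [274, 234, 287, 265]), (0.63, [309, 223, 336, 244]), (0.56, [238, 243, 255, 270])]}
   top [ 0.4564 -0.1015  2.4869] 142.5 0.072
```

play_rows([
  [[-0.0265,-0.023,-0.004,0,0,-0.011,0.07],[-0.0265,-0.023,-0.004,0,0,-0.011,0.07],[-0.0265,-0.023,-0.004,0,0,-0.011,0.07],[-0.0265,-0.023,-0.004,0,0,-0.011,0.07],[-0.0265,-0.023,-0.004,0,0,-0.011,0.07],[-0.0265,-0.023,-0.004,0,0,-0.011,0.07],[-0.0265,-0.023,-0.004,0,0,-0.011,0.07],[-0.0265,-0.023,-0.004,0,0,-0.011,0.07],[-0.0265,-0.023,-0.004,0,0,-0.011,0.07],[-0.0265,-0.023,-0.004,0,0,-0.011,0.07]],
])

```text
time_s: 2.9
tool_pos: [0.3739, 0.3522, 0.263]
tool_rot: [180.0, 0.0, 172.2]
force: [-0.3, 1.0, 0.6]
grip_width: 0.0701
grasp_force: 0.0
```

```bash
cat >> h.py <<'E'
from scipy.spatial.transform import Rotation as Ro
def plan(pos,rot,wps,verbose=True):
    """wps: (target pos, Rotation, nrows, width). prints rounded rows, simulating them"""
    p=np.array(pos,float);R_=rot;calls=[]
    for tp,tR,n,w in wps:
        rows=[]
        for k in range(n):
            f=1/(n-k)
            d=R_.inv().apply((np.array(tp)-p)*f).round(4); r=((R_.inv()*tR).as_rotvec()*f).round(4)
            p=p+R_.apply(d); R_=R_*Ro.from_rotvec(r); rows.append([*(float(v)+0 for v in d),*(float(v)+0 for v in r),w])
        calls+=rows
    for i in range(0,len(calls),12): print(str([calls[i:i+12]]).replace(' ','').replace('-0.0,','0,').replace('0.0,','0,'))
    print("end",p.round(4),R_.as_euler('xyz',degrees=True).round(2))
down=lambda psi: Ro.from_euler('xyz',[180,0,psi],degrees=True)
E
python3 - <<'E'
from h import *; from cell import *
o=get_obs(); print(o["tool_pos"],o["tool_rot"],o["qpos"].round(1))
C={c:(np.load(c+"0.npz")) for c in("top","side")}
def hull(m):
    cs=cv2.findContours(m.astype(np.uint8),0,2)[0]; pts=np.vstack([c for c in cs if len(c)>15]); r=np.zeros((420,560),np.uint8); cv2.fillConvexPoly(r,cv2.convexHull(pts),1); return r*1.
hsv={c:cv2.cvtColor(C[c]["f"],cv2.COLOR_RGB2HSV) for c in C}
def crop(m,e):
    r=np.zeros_like(m); r[e[1]-6:e[3]+7,e[0]-6:e[2]+7]=m[e[1]-6:e[3]+7,e[0]-6:e[2]+7]; return r
blue={c:(cv2.inRange(hsv[c],(100,120,25),(125,255,255))>0) for c in C}
ex={"top":[401,203,477,294],"side":[299,290,403,372]}
B={c:hull(crop(blue[c],ex[c])) for c in C}
for cs in (["top"],["top","side"]):
    print("tray",fit(M["tray"][0],0,[(B[c],C[c]["K"],C[c]["V"]) for c in cs],(.558,-.341,-.22)))
# scrap by colour in top
h=hsv["top"]; K,V=C["top"]["K"],C["top"]["V"]
for nm,lo,hi,sz in(("glass",(65,70,120),(90,255,255),0),("stub",(0,130,90),(10,255,255),3)):
    m=crop(cv2.inRange(h,lo,hi),[193,165,376,310]); n,l,s,_=cv2.connectedComponentsWithStats(m)
    for i in range(1,n):
        if s[i,4]>120:
            g=unproj(_[i],.075,K,V); x,f=fit(M[f"scrap{sz}"][0],.065,[((l==i)*1.,K,V)],g[:2]); print(nm,x[:2].round(4),np.degrees(x[2]).round(1)%180,round(f,3))
# plate+pan
y=cv2.inRange(h,(20,120,60),(35,255,255))>0
ym=hull(crop(y,[181,288,357,390]))
PP=[box(.28,.34,.064,.065),box(.159,.35,0,.042,-.125-.0795)]
pl=cv2.inRange(h,(0,0,0),(179,255,255))
np.save("pan.npy",ym)
vis=lambda: None
# pan visible = pan minus plate
def cost(p):
    a=render([PP[1]],p,0,K,V); b=render([PP[0]],p,0,K,V); a=a*(1-b); return 1-np.minimum(a,ym).sum()/np.maximum(a,ym).sum()
r=minimize(cost,[.555,-.003,-.12],method='Nelder-Mead',options=dict(initial_simplex=[[.555,-.003,-.12],[.565,-.003,-.12],[.555,.007,-.12],[.555,-.003,-.06]]))
print("plate via pan",r.x.round(4),np.degrees(r.x[2]),r.fun)
E
```

```text
[0.37390582 0.35215636 0.26303631] [1.79956202e+02 1.98716057e-02 1.72248870e+02] [-54.8   0.5   8.6  99.1  -0.1  80.4  36.1]
tray (array([ 0.55876591, -0.34312645, -0.21879823]), np.float64(0.0537213206491326))
tray (array([ 0.55908228, -0.34226258, -0.22538043]), np.float64(0.03851289745544528))
glass [0.661  0.0954] 145.4 0.133
glass [ 0.6505 -0.0072] 175.1 0.154
glass [ 0.5368 -0.121 ] 140.4 0.122
stub [ 0.6336 -0.132 ] 17.2 0.158
stub [0.4793 0.0115] 0.5999999999999943 0.09
stub [ 0.4574 -0.1024] 142.6 0.118
plate via pan [ 0.5575 -0.0029 -0.1191] -6.821369015378085 0.029853359273478652
```

```bash
python3 - <<'E'
from h import *; from cell import *
o=get_obs(); R0=Ro.from_euler('xyz',o["tool_rot"],degrees=True)
s=(.5617,.0544)
plan(o["tool_pos"],R0,[((*s,.22),down(178.5),11,.07),((*s,.098),down(178.5),6,.07),((*s,.098),down(178.5),1,.07),((*s,.098),down(178.5),4,.0)])
E
```

```text
[[[-0.0206,-0.0245,0.0039,0.0001,0,-0.0099,0.07],[-0.0203,-0.0247,0.0039,0.0001,0,-0.0099,0.07],[-0.0201,-0.0249,0.0039,0.0001,0,-0.0099,0.07],[-0.0198,-0.0251,0.0039,0.0001,0,-0.0099,0.07],[-0.0196,-0.0253,0.0039,0,0.0001,-0.0099,0.07],[-0.0193,-0.0255,0.0039,0.0001,0,-0.0099,0.07],[-0.0191,-0.0257,0.0039,0,0.0001,-0.0099,0.07],[-0.0188,-0.0259,0.0039,0.0001,0,-0.01,0.07],[-0.0186,-0.0261,0.0039,0,0.0001,-0.0099,0.07],[-0.0183,-0.0263,0.0039,0.0001,0,-0.01,0.07],[-0.018,-0.0265,0.004,0,0.0001,-0.0099,0.07],[0,0,0.0203,0,0,0,0.07]]]
[[[0,0,0.0203,0,0,0,0.07],[0,0,0.0203,0,0,0,0.07],[0,0,0.0204,0,0,0,0.07],[0,0,0.0203,0,0,0,0.07],[0,0,0.0204,0,0,0,0.07],[0,0,0,0,0,0,0.07],[0,0,0,0,0,0,0.0],[0,0,0,0,0,0,0.0],[0,0,0,0,0,0,0.0],[0,0,0,0,0,0,0.0]]]
end [0.5617 0.0544 0.098 ] [180.   -0.  178.5]
```

play_rows([
  [[-0.0205,-0.0245,0.004,0,0,-0.01,0.07],[-0.0203,-0.0247,0.004,0,0,-0.01,0.07],[-0.02,-0.025,0.004,0,0,-0.01,0.07],[-0.0198,-0.025,0.004,0,0,-0.01,0.07],[-0.0196,-0.0253,0.004,0,0,-0.01,0.07],[-0.0193,-0.0255,0.004,0,0,-0.01,0.07],[-0.019,-0.0257,0.004,0,0,-0.01,0.07],[-0.0188,-0.026,0.004,0,0,-0.01,0.07],[-0.0186,-0.026,0.004,0,0,-0.01,0.07],[-0.0183,-0.0263,0.004,0,0,-0.01,0.07],[-0.018,-0.0265,0.004,0,0,-0.01,0.07],[0,0,0,0,0,0,0.07]],
])

```text
time_s: 4.1
tool_pos: [0.562, 0.0499, 0.2183]
tool_rot: [-179.8, 0.0, 178.1]
force: [0.8, -0.7, -0.4]
grip_width: 0.07
grasp_force: 0.0
```

```bash
python3 - <<'E'
from h import *; from cell import *
o=get_obs(); print(o["tool_pos"],o["tool_rot"],o["qpos"].round(1))
r=read_camera("wrist"); cv2.imwrite("pics/w1.png",r["frame"][:,:,::-1])
K,V=r["intrinsics"],r["view"]
for n in("stone","weight"):
    d=silhouettes("wrist",n)
    if d:
        e=d[0]; print(n,e["p"],e["extent"],fit(M[n][0],.065,[(e["pixels"]*1.,K,V)],dict(stone=(.5617,.0544,-.026),weight=(.4806,.1155,0))[n],M[n][2]))
E
```

```text
[0.56198969 0.0498716  0.21826091] [-1.79819554e+02  4.54680246e-02  1.78098207e+02] [-33.4   8.3  28.3  97.   -3.8  75.7  83.7]
stone 0.85 [258.8, 117.4, 315.6, 271.6] (array([ 0.56132945,  0.05463165, -0.01657581]), np.float64(0.02825503053584022))
weight 0.72 [320.0, 46.4, 404.6, 129.5] (array([ 0.48017453,  0.11590235, -0.00841079]), np.float64(0.0323693813876057))
```

View pics/w1.png

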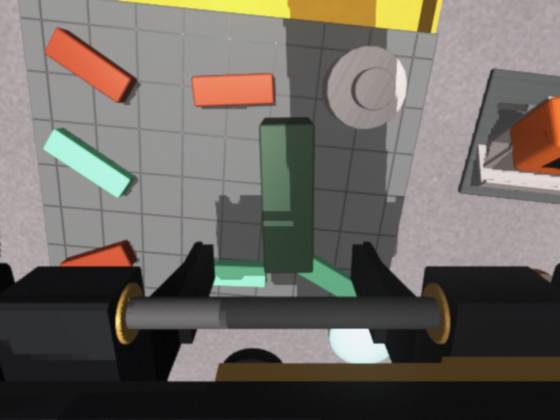

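The wrist view confirms the stone at px (287,195) and the weight at (367,87), both within 1 mm of the top fits. I'll correct y by 5 mm, go down and grip.

play_rows([
  [[0,0.0047,0.02,0,0,-0.015,0.07],[0,0,0.02,0,0,0,0.07],[0,0,0.02,0,0,0,0.07],[0,0,0.02,0,0,0,0.07],[0,0,0.02,0,0,0,0.07],[0,0,0.02,0,0,0,0.07],[0,0,0,0,0,0,0.07],[0,0,0,0,0,0,0.03],[0,0,0,0,0,0,0.03],[0,0,0,0,0,0,0.03],[0,0,0,0,0,0,0.03],[0,0,0,0,0,0,0.03]],
], force=45)

```text
time_s: 5.45
tool_pos: [0.5619, 0.0575, 0.1]
tool_rot: [-179.9, 0.1, 179.3]
force: [-0.5, -5.9, 2.3]
grip_width: 0.0395
grasp_force: 45.0
```

```bash
python3 - <<'E'
from h import *; from cell import *
o=get_obs(); print(o["tool_pos"],o["tool_rot"],o["grip_width"],o["grasp_force"],o["force"])
R0=Ro.from_euler('xyz',o["tool_rot"],degrees=True)
t=(.5514,-.3754); z0=o["tool_pos"][2]
d=down(167.1+0)
p0=o["tool_pos"]
plan(p0,R0,[((p0[0],p0[1],z0+.1),R0,4,.03),((*t,z0+.08),down(o["tool_rot"][2]-11.9),14,.03),((*t,z0+.08),down(o["tool_rot"][2]-11.9),1,.03)])
E
```

```text
[0.56185685 0.05745254 0.09996141] [-1.79855966e+02  1.39598960e-01  1.79275138e+02] 0.0394889643794734 44.99947599135339 [-0.50946098 -5.89856249  2.30673092]
[[[-0.0001,-0.0001,-0.025,0,0,0,0.03],[0,-0.0001,-0.025,0,0,0,0.03],[-0.0001,0,-0.025,0,0,0,0.03],[0,-0.0001,-0.025,0,0,0,0.03],[0.0004,-0.0309,0.0015,-0.0002,0.0002,0.0148,0.03],[-0.0001,-0.0309,0.0015,-0.0002,0.0002,0.0148,0.03],[-0.0006,-0.0309,0.0015,-0.0002,0.0002,0.0148,0.03],[-0.001,-0.0309,0.0015,-0.0002,0.0002,0.0148,0.03],[-0.0015,-0.0309,0.0015,-0.0001,0.0002,0.0148,0.03],[-0.0019,-0.0309,0.0015,-0.0002,0.0002,0.0149,0.03],[-0.0024,-0.0308,0.0015,-0.0001,0.0002,0.0148,0.03],[-0.0029,-0.0308,0.0015,-0.0002,0.0002,0.0149,0.03]]]
[[[-0.0033,-0.0307,0.0014,-0.0001,0.0002,0.0148,0.03],[-0.0038,-0.0307,0.0014,-0.0002,0.0002,0.0149,0.03],[-0.0042,-0.0306,0.0014,-0.0001,0.0002,0.0148,0.03],[-0.0047,-0.0306,0.0015,-0.0002,0.0002,0.0149,0.03],[-0.0051,-0.0305,0.0014,-0.0001,0.0001,0.0148,0.03],[-0.0055,-0.0305,0.0015,-0.0002,0.0002,0.0149,0.03],[0,0,0,0,0,0,0.03]]]
end [ 0.5513 -0.3754  0.1799] [180.    -0.   167.37]
```

play_rows([
  [[0,0,-0.025,0,0,0,0.03],[0,0,-0.025,0,0,0,0.03],[0,0,-0.025,0,0,0,0.03],[0,0,-0.025,0,0,0,0.03],[0.0004,-0.031,0.0015,0,0,0.0148,0.03],[-0.0001,-0.031,0.0015,0,0,0.0148,0.03],[-0.0006,-0.031,0.0015,0,0,0.0148,0.03],[-0.001,-0.031,0.0015,0,0,0.0148,0.03],[-0.0015,-0.031,0.0015,0,0,0.0148,0.03],[-0.002,-0.031,0.0015,0,0,0.0148,0.03],[-0.0024,-0.031,0.0015,0,0,0.0148,0.03],[-0.003,-0.031,0.0015,0,0,0.0148,0.03]],
])

```text
time_s: 6.65
tool_pos: [0.5542, -0.1884, 0.1851]
tool_rot: [179.9, -0.2, 172.6]
force: [0.2, 1.2, -8.1]
grip_width: 0.0399
grasp_force: 45.0
```

play_rows([
  [[-0.0033,-0.0307,0.0014,0,0,0.0148,0.03],[-0.0038,-0.0307,0.0014,0,0,0.0148,0.03],[-0.0042,-0.0306,0.0014,0,0,0.0148,0.03],[-0.0047,-0.0306,0.0014,0,0,0.0148,0.03],[-0.005,-0.0305,0.0014,0,0,0.0148,0.03],[-0.0055,-0.0305,0.0014,0,0,0.0148,0.03],[0,0,0,0,0,0,0.03],[0,0,0,0,0,0,0.03]],
])

```text
time_s: 7.45
tool_pos: [0.5497, -0.3738, 0.1763]
tool_rot: [179.9, -0.2, 167.4]
force: [0.4, 0.4, -7.5]
grip_width: 0.0396
grasp_force: 45.0
```

```bash
python3 - <<'E'
from h import *; from cell import *
o=get_obs(); print(o["tool_pos"],o["tool_rot"],o["grip_width"],o["force"],o["qpos"].round(1))
r=read_camera("wrist"); cv2.imwrite("pics/w2.png",r["frame"][:,:,::-1])
r=read_camera("top")
K,V=r["intrinsics"],r["view"]
d=silhouettes("top","stone")
for e in d[:1]: print(e["p"],e["extent"])
for z in [o["tool_pos"][2]-.035]:
    if d: print(fit(M["stone"][0],z,[(d[0]["pixels"]*1.,K,V)],(*o["tool_pos"][:2],-.22)))
E
```

```text
[ 0.54969264 -0.37379777  0.17633094] [179.93448599  -0.18668967 167.37266593] 0.039553675721191305 [ 0.41331279  0.35518263 -7.49378826] [  1.2  25.6  41.5  85.5 -17.2  75.6 121.6]
0.91 [459.7, 210.2, 502.7, 273.7]
(array([ 0.54971261, -0.37007141, -0.19147448]), np.float64(0.6647697878944645))
```

View pics/w2.png

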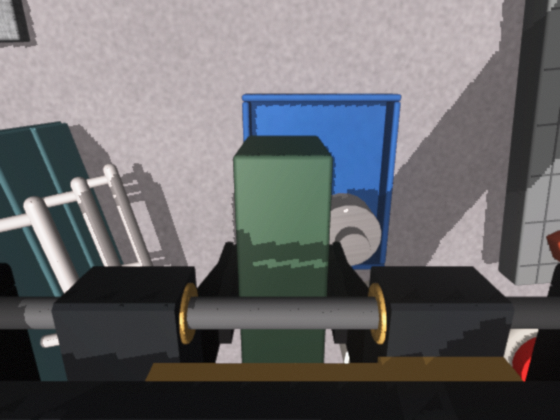

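The stone is held square at px (283,240), over the tray's left side, with the tray weight clear at (355,235). Lowering it now.

play_rows([
  [[-0.002,-0.0012,0.025,0,0,0,0.03],[0,0,0.025,0,0,0,0.03],[0,0,0.025,0,0,0,0.03],[0,0,0.025,0,0,0,0.03],[0,0,0.018,0,0,0,0.03],[0,0,0.01,0,0,0,0.03],[0,0,0.002,0,0,0,0.03],[0,0,0.002,0,0,0,0.03],[0,0,0.001,0,0,0,0.03],[0,0,0,0,0,0,0.03]],
])

```text
time_s: 8.6
tool_pos: [0.5534, -0.3756, 0.0461]
tool_rot: [-180.0, 0.1, 167.5]
force: [-0.0, -0.1, -7.9]
grip_width: 0.0394
grasp_force: 45.0
```

play_rows([
  [[0,0,0.002,0,0,0,0.03],[0,0,0.001,0,0,0,0.03],[0,0,0,0,0,0,0.03]],
])

```text
time_s: 8.9
tool_pos: [0.5528, -0.375, 0.042]
tool_rot: [180.0, -0.0, 167.5]
force: [0.6, -0.0, -7.9]
grip_width: 0.0398
grasp_force: 45.0
```

play_rows([
  [[0,0,0.001,0,0,0,0.03],[0,0,0,0,0,0,0.03]],
])

```text
time_s: 9.1
tool_pos: [0.553, -0.3752, 0.0412]
tool_rot: [180.0, 0.0, 167.5]
force: [0.4, 0.3, -7.8]
grip_width: 0.0399
grasp_force: 45.0
```

play_rows([
  [[0,0,0.001,0,0,0,0.03],[0,0,0,0,0,0,0.03]],
])

```text
time_s: 9.3
tool_pos: [0.553, -0.3753, 0.041]
tool_rot: [180.0, 0.0, 167.5]
force: [-2.4, 2.6, -0.7]
grip_width: 0.0399
grasp_force: 45.0
```

play_rows([
  [[0,0,0,0,0,0,0.05],[0,0,0,0,0,0,0.05],[0,0,-0.01,0,0,0,0.05],[0,0,-0.025,0,0,0,0.05],[0,0,-0.04,0,0,0,0.07],[0,0,-0.04,0,0,0,0.07],[0,0,-0.03,0,0,0,0.07]],
])

```text
time_s: 10.0
tool_pos: [0.5536, -0.3763, 0.1893]
tool_rot: [-179.9, 0.2, 167.5]
force: [0.5, -0.1, -0.8]
grip_width: 0.0653
grasp_force: 0.0
```

```bash
python3 - <<'E'
from h import *; from cell import *
o=get_obs(); p0=o["tool_pos"]; print(p0,o["tool_rot"])
R0=Ro.from_euler('xyz',o["tool_rot"],degrees=True)
w=(.4802,.1157)
plan(p0,R0,[((*w,.19),down(83),17,.06),((*w,.19),down(83),1,.06)])
E
```

```text
[ 0.55360311 -0.37628198  0.18932523] [-179.91662718    0.24477091  167.48611259]
[[[0.0105,0.0273,-0.0001,0.0001,0.0003,0.0867,0.06],[0.0128,0.0263,-0.0001,0.0001,0.0003,0.0867,0.06],[0.015,0.0251,-0.0001,0.0001,0.0003,0.0867,0.06],[0.0172,0.0237,-0.0001,0.0001,0.0003,0.0867,0.06],[0.0191,0.0221,-0.0001,0.0001,0.0003,0.0868,0.06],[0.021,0.0204,-0.0001,0.0001,0.0003,0.0867,0.06],[0.0227,0.0185,-0.0001,0.0001,0.0002,0.0868,0.06],[0.0242,0.0165,-0.0001,0.0001,0.0003,0.0867,0.06],[0.0255,0.0143,-0.0001,0.0001,0.0002,0.0868,0.06],[0.0267,0.012,-0.0001,0.0001,0.0003,0.0867,0.06],[0.0276,0.0097,-0.0001,0.0001,0.0002,0.0868,0.06],[0.0284,0.0072,-0.0001,0.0001,0.0002,0.0867,0.06]]]
[[[0.0289,0.0048,-0.0001,0.0001,0.0003,0.0868,0.06],[0.0292,0.0022,-0.0001,0.0001,0.0002,0.0867,0.06],[0.0292,-0.0003,-0.0001,0.0001,0.0003,0.0868,0.06],[0.0291,-0.0028,-0.0001,0.0002,0.0002,0.0867,0.06],[0.0288,-0.0053,0,0.0001,0.0003,0.0868,0.06],[0,0,0,0,0,0,0.06]]]
end [0.4802 0.1157 0.19  ] [180.  -0.  83.]
```

play_rows([
  [[0.0105,0.0273,0,0,0,0.0867,0.06],[0.0128,0.0263,0,0,0,0.0867,0.06],[0.015,0.025,0,0,0,0.0867,0.06],[0.0172,0.0237,0,0,0,0.0867,0.06],[0.019,0.022,0,0,0,0.0867,0.06],[0.021,0.0204,0,0,0,0.0867,0.06],[0.0227,0.0185,0,0,0,0.0867,0.06],[0.0242,0.0165,0,0,0,0.0867,0.06],[0.0255,0.0143,0,0,0,0.0867,0.06],[0.0267,0.012,0,0,0,0.0867,0.06],[0.0276,0.0097,0,0,0,0.0867,0.06],[0.0284,0.0072,0,0,0,0.0867,0.06]],
])

```text
time_s: 11.2
tool_pos: [0.5012, -0.0273, 0.1865]
tool_rot: [179.8, -0.0, 107.6]
force: [0.6, 0.7, -0.7]
grip_width: 0.0601
grasp_force: 0.0
```

play_rows([
  [[0.029,0.0048,0,0,0,0.0867,0.06],[0.0292,0.0022,0,0,0,0.0867,0.06],[0.0292,-0.0003,0,0,0,0.0867,0.06],[0.029,-0.0028,0,0,0,0.0867,0.06],[0.0288,-0.0053,0,0,0,0.0867,0.06],[0,0,0,0,0,0,0.06],[0,0,0,0,0,0,0.06]],
])

```text
time_s: 11.9
tool_pos: [0.4796, 0.1167, 0.1861]
tool_rot: [179.9, -0.0, 83.2]
force: [0.8, -0.9, -0.4]
grip_width: 0.06
grasp_force: 0.0
```

```bash
python3 - <<'E'
from h import *; from cell import *
o=get_obs(); p0=o["tool_pos"]; print(p0,o["tool_rot"],o["qpos"].round(1))
R0=Ro.from_euler('xyz',o["tool_rot"],degrees=True)
plan(p0,R0,[((.4802,.1157,.19),down(83),1,.06)])
r=read_camera("top"); K,V=r["intrinsics"],r["view"]
for n,g in(("stone",(.552,-.375,-.22)),("tray_weight",(.604,-.325,0))):
    d=silhouettes("top",n)
    for e in d[:1]:
        print(n,e["p"],e["extent"])
        if e["p"]>.4: print(fit(M[n][0],.006,[(e["pixels"]*1.,K,V)],g,M[n][2]))
E
```

```text
[0.47961929 0.11669308 0.18605136] [ 1.79910612e+02 -3.38561544e-02  8.31532668e+01] [-48.   -0.4  31.4 108.8   0.2  71.4 -23.5]
[[[-0.0009,0.0007,-0.0039,0.0016,-0.0006,0.0027,0.06]]]
end [0.4802 0.1157 0.19  ] [-180.    0.   83.]
stone 0.58 [440.1, 219.5, 476.0, 279.1]
(array([ 0.5533006 , -0.37429976, -0.2158032 ]), np.float64(0.042788795431746296))
tray_weight 0.8 [414.8, 212.9, 450.4, 239.7]
(array([ 0.60323734, -0.32477499,  0.07568962]), np.float64(0.07268795741849632))
```

play_rows([
  [[-0.001,0.0007,0.025,0,0,0,0.06],[0,0,0.025,0,0,0,0.06],[0,0,0.02,0,0,0,0.06],[0,0,0.007,0,0,0,0.06],[0,0,0,0,0,0,0.06],[0,0,0,0,0,0,0.02],[0,0,0,0,0,0,0.02],[0,0,0,0,0,0,0.02],[0,0,0,0,0,0,0.02],[0,0,0,0,0,0,0.02]],
], force=50)

```text
time_s: 13.05
tool_pos: [0.4803, 0.1156, 0.1086]
tool_rot: [179.9, -0.0, 83.1]
force: [4.4, -0.3, 2.1]
grip_width: 0.0278
grasp_force: 2.4
```

```bash
python3 - <<'E'
from h import *; from cell import *
o=get_obs(); p0=o["tool_pos"]; print(p0,o["tool_rot"],o["grip_width"])
R0=Ro.from_euler('xyz',o["tool_rot"],degrees=True)
a=np.radians(-12.9); l=np.array([-.037,.027]); t=np.array([.559,-.3423])+[l[0]*np.cos(a)-l[1]*np.sin(a),l[0]*np.sin(a)+l[1]*np.cos(a)]
print(t)
plan(p0,R0,[((*p0[:2],.19),down(83),3,.02),((*t,.19),down(77),15,.02)])
E
```

```text
[0.48025239 0.11562863 0.1085987 ] [ 1.79924728e+02 -3.46939641e-02  8.30733607e+01] 0.027843666286444115
[ 0.52896159 -0.30772119]
[[[0,0,-0.0271,0.0004,-0.0002,0.0004,0.02],[0,0,-0.0272,0.0005,-0.0002,0.0004,0.02],[0,0.0001,-0.0271,0.0004,-0.0002,0.0005,0.02],[-0.0276,0.0067,0,0,0,0.007,0.02],[-0.0276,0.0069,0,0,0,0.007,0.02],[-0.0275,0.007,0,0,0,0.007,0.02],[-0.0275,0.0072,0,0,0,0.007,0.02],[-0.0274,0.0074,0,0,0,0.007,0.02],[-0.0274,0.0076,0,0,0,0.007,0.02],[-0.0273,0.0078,0,0,0,0.007,0.02],[-0.0273,0.008,0,0,0,0.007,0.02],[-0.0272,0.0082,0,0,0,0.007,0.02]]]
[[[-0.0271,0.0084,0,0,0,0.0069,0.02],[-0.0271,0.0086,0,0,0,0.007,0.02],[-0.027,0.0088,0,0,0,0.0069,0.02],[-0.0269,0.0089,0,0,0,0.007,0.02],[-0.0269,0.0092,0,0,0,0.0069,0.02],[-0.0269,0.0093,0,0,0,0.007,0.02]]]
end [ 0.5289 -0.3078  0.19  ] [180.  -0.  77.]
```

play_rows([
  [[0,0,0,0,0,0,0.02],[0,0,0,0,0,0,0.02],[0,0,-0.01,0,0,0,0.02],[0,0,-0.03,0,0,0,0.02],[0,0,-0.04,0,0,0,0.02],[0,0,0,0,0,0,0.02]],
])

```text
time_s: 13.65
tool_pos: [0.482, 0.1162, 0.1925]
tool_rot: [179.7, -0.2, 83.1]
force: [1.7, -0.0, -6.6]
grip_width: 0.0267
grasp_force: 50.0
```

play_rows([
  [[-0.0276,0.0067,0,0,0,0.007,0.02],[-0.0276,0.0069,0,0,0,0.007,0.02],[-0.0275,0.007,0,0,0,0.007,0.02],[-0.0275,0.0072,0,0,0,0.007,0.02],[-0.0274,0.0074,0,0,0,0.007,0.02],[-0.0274,0.0076,0,0,0,0.007,0.02],[-0.0273,0.0078,0,0,0,0.007,0.02],[-0.0273,0.008,0,0,0,0.007,0.02],[-0.0272,0.0082,0,0,0,0.007,0.02]],
])

```text
time_s: 14.55
tool_pos: [0.5072, -0.139, 0.1861]
tool_rot: [-179.8, -0.0, 79.4]
force: [-0.2, 0.8, -7.6]
grip_width: 0.0264
grasp_force: 50.0
```

play_rows([
  [[-0.027,0.0084,0,0,0,0.007,0.02],[-0.027,0.0086,0,0,0,0.007,0.02],[-0.027,0.0088,0,0,0,0.007,0.02],[-0.027,0.009,0,0,0,0.007,0.02],[-0.027,0.0092,0,0,0,0.007,0.02],[-0.027,0.0093,0,0,0,0.007,0.02],[0,0,0,0,0,0,0.02],[0,0,0,0,0,0,0.02]],
])

```text
time_s: 15.35
tool_pos: [0.5271, -0.3078, 0.1858]
tool_rot: [-179.7, -0.0, 76.9]
force: [-0.2, 1.0, -7.4]
grip_width: 0.0264
grasp_force: 50.0
```

play_rows([
  [[0.0004,0.0019,0.025,0,0,0,0.02],[0,0,0.03,0,0,0,0.02],[0,0,0.03,0,0,0,0.02],[0,0,0.025,0,0,0,0.02],[0,0,0.015,0,0,0,0.02],[0,0,0,0,0,0,0.02],[0,0,0,0,0,0,0.02]],
])

```text
time_s: 16.05
tool_pos: [0.5313, -0.3076, 0.0636]
tool_rot: [180.0, -0.0, 77.1]
force: [0.9, -1.0, -6.1]
grip_width: 0.0265
grasp_force: 50.0
```

play_rows([
  [[0,0,0.002,0,0,0,0.02],[0,0,0.002,0,0,0,0.02],[0,0,0,0,0,0,0.02]],
])

```text
time_s: 16.35
tool_pos: [0.5312, -0.3081, 0.0597]
tool_rot: [179.9, -0.0, 77.0]
force: [0.4, 0.5, -7.2]
grip_width: 0.0263
grasp_force: 50.0
```

play_rows([
  [[0,0,0.003,0,0,0,0.02],[0,0,0.003,0,0,0,0.02],[0,0,0.001,0,0,0,0.02],[0,0,0,0,0,0,0.02]],
])

```text
time_s: 16.75
tool_pos: [0.5306, -0.3078, 0.0518]
tool_rot: [-180.0, -0.0, 77.0]
force: [1.0, 0.2, -7.9]
grip_width: 0.0265
grasp_force: 50.0
```

play_rows([
  [[0,0,0.001,0,0,0,0.02],[0,0,0,0,0,0,0.02]],
])

```text
time_s: 16.95
tool_pos: [0.5308, -0.308, 0.0511]
tool_rot: [-180.0, -0.0, 77.0]
force: [0.4, -0.4, -7.2]
grip_width: 0.0268
grasp_force: 50.0
```

play_rows([
  [[0,0,0.001,0,0,0,0.02],[0,0,0,0,0,0,0.02]],
])

```text
time_s: 17.15
tool_pos: [0.5308, -0.3079, 0.0501]
tool_rot: [-180.0, -0.0, 77.0]
force: [-0.9, -0.1, -7.9]
grip_width: 0.0264
grasp_force: 50.0
```

play_rows([
  [[0,0,0.001,0,0,0,0.02],[0,0,0,0,0,0,0.02]],
])

```text
time_s: 17.35
tool_pos: [0.531, -0.3083, 0.0496]
tool_rot: [180.0, 0.0, 77.0]
force: [-0.3, 0.3, -3.4]
grip_width: 0.0264
grasp_force: 50.0
```

play_rows([
  [[0,0,0.001,0,0,0,0.02],[0,0,0,0,0,0,0.02]],
])

```text
time_s: 17.55
tool_pos: [0.5311, -0.3082, 0.0496]
tool_rot: [180.0, -0.0, 77.0]
force: [-3.4, 2.6, 5.1]
grip_width: 0.0266
grasp_force: 50.1
```

play_rows([
  [[0,0,0,0,0,0,0.05],[0,0,0,0,0,0,0.05],[0,0,0,0,0,0,0.05],[0,0,-0.01,0,0,0,0.05],[0,0,-0.03,0,0,0,0.06],[0,0,-0.04,0,0,0,0.07],[0,0,-0.04,0,0,0,0.07],[0,0,-0.04,0,0,0,0.07]],
])

```text
time_s: 18.35
tool_pos: [0.5307, -0.3082, 0.2105]
tool_rot: [179.9, 0.0, 77.0]
force: [1.3, -0.9, -0.1]
grip_width: 0.0681
grasp_force: 0.0
```

```bash
cat >> h.py <<'E'
yc=np.radians(-7.1); seat=np.array([.5753,.3443,.022])
def scr(yaw,lean):
    "tool rotation holding scraper at yaw (rad), lean (deg)"
    t=np.radians(lean); return Ro.from_matrix(Ro.from_euler('z',yaw).as_matrix()@np.array([[0,np.cos(t),np.sin(t)],[1,0,0],[0,np.sin(t),-np.cos(t)]]))
def zs(yaw,lean): return -scr(yaw,lean).as_matrix()[:,2]
E
python3 - <<'E'
from h import *; from cell import *
o=get_obs(); p0=o["tool_pos"]; print(p0,o["tool_rot"])
R0=Ro.from_euler('xyz',o["tool_rot"],degrees=True)
t=seat+zs(yc,35)*.16; print(t)
plan(p0,R0,[(p0+[-.01,.2,.03],scr(yc,0),7,.07),(t,scr(yc,35),16,.07),(t,scr(yc,35),1,.07)])
E
```

```text
[ 0.53074636 -0.30823007  0.21049819] [1.79940312e+02 7.90571528e-03 7.70162085e+01]
[0.48423149 0.35564318 0.15306433]
[[[0.0275,-0.0078,-0.0043,0.0001,0,-0.0147,0.07],[0.0276,-0.0074,-0.0043,0.0002,0,-0.0147,0.07],[0.0277,-0.007,-0.0043,0.0001,0,-0.0147,0.07],[0.0279,-0.0066,-0.0043,0.0002,0,-0.0146,0.07],[0.0279,-0.0062,-0.0043,0.0001,0.0001,-0.0147,0.07],[0.028,-0.0058,-0.0043,0.0002,0,-0.0146,0.07],[0.0282,-0.0053,-0.0043,0.0001,0.0001,-0.0147,0.07],[0.0285,-0.0058,0.0055,-0.0382,0,0,0.07],[0.0285,-0.0061,0.0052,-0.0382,0,0,0.07],[0.0285,-0.0062,0.005,-0.0382,0,0,0.07],[0.0285,-0.0064,0.0048,-0.0382,0,0,0.07],[0.0285,-0.0066,0.0045,-0.0382,0,0,0.07]]]
[[[0.0285,-0.0068,0.0043,-0.0382,0,0,0.07],[0.0285,-0.0069,0.004,-0.0382,0,0,0.07],[0.0285,-0.0071,0.0037,-0.0382,0,0,0.07],[0.0285,-0.0072,0.0034,-0.0382,0,0,0.07],[0.0285,-0.0074,0.0032,-0.0381,0,0,0.07],[0.0285,-0.0075,0.0029,-0.0382,0,0,0.07],[0.0285,-0.0076,0.0026,-0.0381,0,0,0.07],[0.0284,-0.0077,0.0023,-0.0382,0,0,0.07],[0.0285,-0.0077,0.002,-0.0381,0,0,0.07],[0.0284,-0.0078,0.0017,-0.0382,0,0,0.07],[0.0285,-0.0079,0.0015,-0.0381,0,0,0.07],[0,0,0,0,0,0,0.07]]]
end [0.4843 0.3557 0.153 ] [145.   -0.   82.9]
```

play_rows([
  [[0.0275,-0.0078,-0.0043,0,0,-0.0147,0.07],[0.0276,-0.0074,-0.0043,0,0,-0.0147,0.07],[0.0277,-0.007,-0.0043,0,0,-0.0147,0.07],[0.0279,-0.0066,-0.0043,0,0,-0.0147,0.07],[0.028,-0.0062,-0.0043,0,0,-0.0147,0.07],[0.028,-0.0058,-0.0043,0,0,-0.0147,0.07],[0.0282,-0.0053,-0.0043,0,0,-0.0147,0.07],[0.0285,-0.0058,0.0055,-0.0382,0,0,0.07],[0.0285,-0.006,0.0052,-0.0382,0,0,0.07],[0.0285,-0.0062,0.005,-0.0382,0,0,0.07],[0.0285,-0.0064,0.0048,-0.0382,0,0,0.07],[0.0285,-0.0066,0.0045,-0.0382,0,0,0.07]],
])

```text
time_s: 19.55
tool_pos: [0.5096, 0.038, 0.2118]
tool_rot: [168.9, -0.1, 82.9]
force: [0.6, 0.1, 1.0]
grip_width: 0.0702
grasp_force: 0.0
```

play_rows([
  [[0.0285,-0.0068,0.0043,-0.0382,0,0,0.07],[0.0285,-0.007,0.004,-0.0382,0,0,0.07],[0.0285,-0.007,0.0037,-0.0382,0,0,0.07],[0.0285,-0.0072,0.0034,-0.0382,0,0,0.07],[0.0285,-0.0074,0.0032,-0.0382,0,0,0.07],[0.0285,-0.0075,0.003,-0.0382,0,0,0.07],[0.0285,-0.0076,0.0026,-0.0382,0,0,0.07],[0.0285,-0.0077,0.0023,-0.0382,0,0,0.07],[0.0285,-0.0077,0.002,-0.0382,0,0,0.07],[0.0285,-0.0078,0.0017,-0.0382,0,0,0.07],[0.0285,-0.008,0.0015,-0.0382,0,0,0.07],[0,0,0,0,0,0,0.07]],
])

```text
time_s: 20.75
tool_pos: [0.4817, 0.3613, 0.1499]
tool_rot: [145.0, -0.1, 83.4]
force: [0.1, -0.5, 0.5]
grip_width: 0.07
grasp_force: 0.0
```

```bash
python3 - <<'E'
from h import *; from cell import *
r=read_camera("wrist"); K,V=r["intrinsics"],r["view"]; cv2.imwrite("pics/w3.png",r["frame"][:,:,::-1])
o=get_obs(); p0=o["tool_pos"]; print(p0,o["tool_rot"],o["qpos"].round(1))
d=silhouettes("wrist","scraper")
for e in d[:1]:
    print(e["p"],e["extent"],fit(M["scraper"][0],.022,[(e["pixels"]*1.,K,V)],(*seat[:2],yc)))
r=read_camera("top"); K,V=r["intrinsics"],r["view"]; f=r["frame"]
for n,g in(("stone",(.552,-.375,-.22)),("weight",(.53,-.31,0)),("tray_weight",(.53,-.31,0))):
    for e in silhouettes("top",n)[:2]:
        print(n,e["p"],e["extent"])
        if n=="weight" and e["p"]>.4: print(fit(M[n][0],.006,[(e["pixels"]*1.,K,V)],g,M[n][2]))
cv2.imwrite("pics/t2.png",cv2.resize(f[180:310,170:500],None,fx=2.4,fy=2.4)[:,:,::-1])
E
```

```text
[0.48287533 0.35844707 0.15035174] [1.44993050e+02 2.26827714e-02 8.31629235e+01] [-60.5   3.6   2.7 117.4  41.8  50.7 -89.4]
0.84 [253.1, 86.9, 328.2, 332.3] (array([ 0.57359738,  0.34616112, -0.136732  ]), np.float64(0.1614919851581088))
stone 0.68 [443.5, 218.5, 475.9, 277.1]
weight 0.61 [408.9, 244.7, 447.5, 276.2]
(array([ 0.52969208, -0.30796587,  0.04415336]), np.float64(0.05898784094643439))
tray_weight 0.95 [414.9, 208.8, 451.0, 241.3]
```

View pics/w3.png

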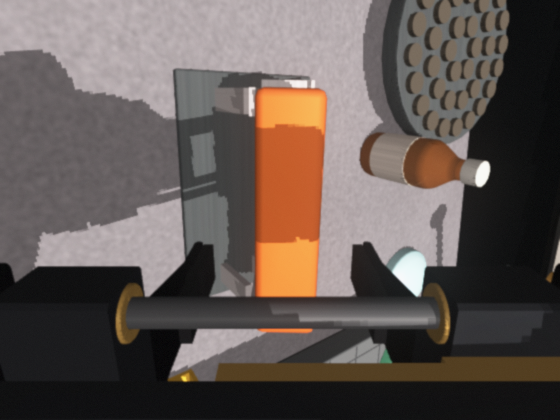

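View pics/t2.png

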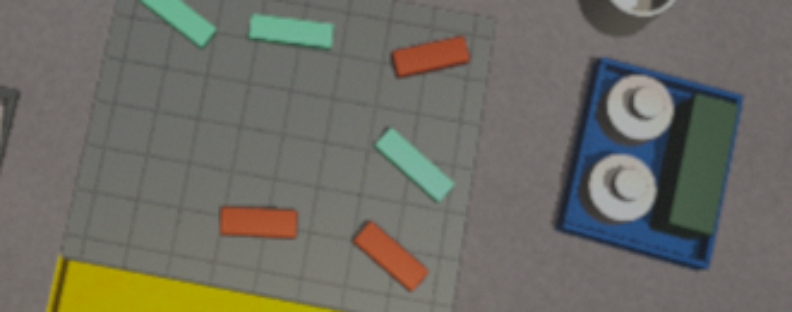

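Tray contents stand as they should: in the crop, the weights are at (640,107) and (621,188) and the stone at (703,165). In the wrist view the scraper handle, around (289,210), sits between the fingers. Now advancing along the lean.

play_rows([
  [[0,0.002,0.02,0,0,0,0.07],[0,0,0.025,0,0,0,0.07],[0,0,0.025,0,0,0,0.07],[0,0,0.02,0,0,0,0.07],[0,0,0.012,0,0,0,0.07],[0,0,0.006,0,0,0,0.07],[0,0,0,0,0,0,0.07],[0,0,0,0,0,0,0.07]],
])

```text
time_s: 21.85
tool_pos: [0.5472, 0.349, 0.0642]
tool_rot: [144.9, -0.1, 83.0]
force: [0.4, -0.1, -1.1]
grip_width: 0.0699
grasp_force: 0.0
```

play_rows([
  [[0,0,0,0,0,0,0.052],[0,0,0,0,0,0,0.052],[0,0,0,0,0,0,0.04],[0,0,0,0,0,0,0.04],[0,0,0,0,0,0,0.04]],
], force=10)

```text
time_s: 22.35
tool_pos: [0.5464, 0.3487, 0.0631]
tool_rot: [145.0, -0.0, 83.0]
force: [-2.7, 0.2, 1.0]
grip_width: 0.0463
grasp_force: 10.0
```

play_rows([
  [[0,0,0,0,0,0,0.035],[0,0,0,0,0,0,0.035],[0,0,0,0,0,0,0.035]],
], force=60)

```text
time_s: 22.65
tool_pos: [0.5465, 0.3487, 0.0631]
tool_rot: [145.0, -0.0, 83.0]
force: [-5.5, -0.1, 2.4]
grip_width: 0.0459
grasp_force: 59.9
```

```bash
python3 - <<'E'
from h import *; from cell import *
o=get_obs(); p0=o["tool_pos"]; R0=Ro.from_euler('xyz',o["tool_rot"],degrees=True); z=-R0.as_matrix()[:,2]
print(p0,o["tool_rot"],o["force"],"s",(p0-seat)@z,o["grip_width"])
# plate frame
a=-.1191; c=np.array([.5575,-.0029]); Rp=np.array([[np.cos(a),-np.sin(a)],[np.sin(a),np.cos(a)]])
for n,q in zip("gggsss",[(.661,.0954),(.6505,-.0072),(.5368,-.121),(.6336,-.132),(.4793,.0115),(.4574,-.1024)]): print(n,((np.array(q)-c)@Rp).round(3))
W=lambda x,y,z:(*(c+Rp@[x,y]),z)
u=p0+z*.1
plan(p0,R0,[(u,R0,5,.035),(W(.13,.083,.185),scr(a,0),12,.035)])
E
```

```text
[0.54646055 0.3487382  0.06313146] [ 1.45018874e+02 -8.86465688e-03  8.29691056e+01] [-5.53338863 -0.05051411  2.37365852] s 0.05042154927467306 0.04589879957172071
g [0.091 0.11 ]
g [0.093 0.007]
g [-0.007 -0.12 ]
s [ 0.091 -0.119]
s [-0.079  0.005]
s [-0.088 -0.111]
[[[0,0,-0.02,0,0,0,0.035],[0,0,-0.02,0,0,0,0.035],[0,0,-0.02,0,0,0,0.035],[0,0,-0.02,0,0,0,0.035],[0,0,-0.02,0,0,0,0.035],[-0.022,0.0184,0.0088,0.0509,0.0001,-0.0003,0.035],[-0.022,0.0188,0.0078,0.0509,0.0001,-0.0003,0.035],[-0.022,0.0191,0.0069,0.0509,0.0001,-0.0003,0.035],[-0.022,0.0195,0.0059,0.0509,0.0001,-0.0003,0.035],[-0.022,0.0197,0.0049,0.0509,0.0001,-0.0003,0.035],[-0.0221,0.02,0.0039,0.0509,0.0001,-0.0003,0.035],[-0.0221,0.0201,0.0028,0.0509,0.0001,-0.0003,0.035]]]
[[[-0.0221,0.0202,0.0018,0.0508,0.0001,-0.0003,0.035],[-0.0221,0.0203,0.0008,0.0509,0,-0.0003,0.035],[-0.0221,0.0203,-0.0002,0.0508,0.0001,-0.0003,0.035],[-0.022,0.0202,-0.0013,0.0509,0,-0.0003,0.035],[-0.0221,0.0202,-0.0023,0.0508,0.0001,-0.0002,0.035]]]
end [0.6964 0.064  0.185 ] [180.    -0.    83.18]
```

play_rows([
  [[0,0,-0.02,0,0,0,0.035],[0,0,-0.02,0,0,0,0.035],[0,0,-0.02,0,0,0,0.035],[0,0,-0.02,0,0,0,0.035],[0,0,-0.02,0,0,0,0.035],[0,0,-0.02,0,0,0,0.035],[0,0,0,0,0,0,0.035]],
])

```text
time_s: 23.35
tool_pos: [0.4784, 0.3582, 0.1631]
tool_rot: [144.9, -0.2, 83.0]
force: [-0.2, 1.5, -4.0]
grip_width: 0.0453
grasp_force: 59.9
```

```bash
python3 - <<'E'
from h import *; from cell import *
C={c:np.load(c+"0.npz") for c in("top","side")}
a=-.1191; c=np.array([.5575,-.0029]); Rp=np.array([[np.cos(a),-np.sin(a)],[np.sin(a),np.cos(a)]])
for n,t,s in(("armend",(198,85),(314,113)),("post",(294,72),(364,130)),("black",(347,82),(391,157))):
    from scipy.optimize import least_squares
    r=least_squares(lambda P:np.r_[proj(P,C["top"]["K"],C["top"]["V"])[0]-t,proj(P,C["side"]["K"],C["side"]["V"])[0]-s],[.8,0,.2])
    print(n,((r.x[:2]-c)@Rp).round(3),r.x[2].round(3),r.cost.round(1))
print("base front",(unproj((292,137),.0,C["top"]["K"],C["top"]["V"])[:2]-c)@Rp)
o=get_obs(); p0=o["tool_pos"]; R0=Ro.from_euler('xyz',o["tool_rot"],degrees=True)
print(p0,o["tool_rot"],o["force"],o["grip_width"])
W=lambda x,y,z,l:np.r_[c+Rp@[x,y],.065]+zs(a,l)*(.0504+z)
plan(p0,R0,[(W(.125,.14,.06,8),scr(a,8),11,.035),(W(.125,.14,.06,8),scr(a,8),1,.035),(W(.125,.14,.006,8),scr(a,8),4,.035),(W(.125,.14,.006,8),scr(a,8),1,.035)])
E
```

```text
armend [0.247 0.225] 0.191 0.7
post [0.291 0.039] 0.224 1.6
black [ 0.3   -0.067] 0.203 0.3
base front [0.2435468  0.02814128]
[0.47838483 0.3581616  0.16309741] [144.93604098  -0.16779347  83.03651454] [-0.21931791  1.50810697 -4.0352645 ] 0.045319257806375066
[[[-0.019,0.0179,0.0112,0.0429,-0.0002,-0.0003,0.035],[-0.019,0.0183,0.0104,0.0429,-0.0002,-0.0003,0.035],[-0.019,0.0187,0.0097,0.043,-0.0002,-0.0003,0.035],[-0.019,0.0191,0.0088,0.0429,-0.0002,-0.0003,0.035],[-0.0189,0.0195,0.008,0.043,-0.0002,-0.0003,0.035],[-0.019,0.0198,0.0072,0.0429,-0.0001,-0.0003,0.035],[-0.019,0.0201,0.0063,0.043,-0.0002,-0.0003,0.035],[-0.019,0.0203,0.0055,0.0429,-0.0001,-0.0003,0.035],[-0.0189,0.0206,0.0046,0.043,-0.0002,-0.0003,0.035],[-0.019,0.0207,0.0037,0.0429,-0.0001,-0.0004,0.035],[-0.0189,0.0209,0.0028,0.043,-0.0002,-0.0003,0.035],[0,0,0,0,0,0,0.035]]]
[[[0,0,0.0135,0,0,0,0.035],[0,0,0.0135,0,0,0,0.035],[0,0,0.0135,0,0,0,0.035],[0,0,0.0135,0,0,0,0.035],[0,0,0,0,0,0,0.035]]]
end [0.6905 0.1222 0.1209] [172.     0.    83.18]
```

play_rows([
  [[-0.019,0.0179,0.0112,0.043,0,0,0.035],[-0.019,0.0183,0.0104,0.043,0,0,0.035],[-0.019,0.0187,0.0097,0.043,0,0,0.035],[-0.019,0.019,0.0088,0.043,0,0,0.035],[-0.019,0.0195,0.008,0.043,0,0,0.035],[-0.019,0.0198,0.0072,0.043,0,0,0.035],[-0.019,0.02,0.0063,0.043,0,0,0.035],[-0.019,0.0203,0.0055,0.043,0,0,0.035],[-0.019,0.0206,0.0046,0.043,0,0,0.035],[-0.019,0.0207,0.0037,0.043,0,0,0.035],[-0.019,0.0209,0.0028,0.043,0,0,0.035],[0,0,0,0,0,0,0.035]],
])

```text
time_s: 24.55
tool_pos: [0.6858, 0.1117, 0.1707]
tool_rot: [172.0, 0.4, 82.4]
force: [-0.1, -0.9, -3.5]
grip_width: 0.0461
grasp_force: 59.9
```

```bash
cat >> h.py <<'E'
pa=-.1191; pc=np.array([.5575,-.0029]); Rp=np.array([[np.cos(pa),-np.sin(pa)],[np.sin(pa),np.cos(pa)]])
Wp=lambda x,y,z,l:np.r_[pc+Rp@[x,y],.065]+zs(pa,l)*(.0504+z)
def edge(p,R): 
    e=p+R.as_matrix()[:,2]*.0504; return np.r_[(e[:2]-pc)@Rp,e[2]-.065]
E
python3 - <<'E'
from h import *; from cell import *
r=read_camera("side"); cv2.imwrite("pics/s2.png",r["frame"][:,:,::-1])
o=get_obs(); p0=o["tool_pos"]; R0=Ro.from_euler('xyz',o["tool_rot"],degrees=True)
print(p0,o["tool_rot"],o["force"],o["grip_width"],"edge",edge(p0,R0),o["qpos"].round(1))
plan(p0,R0,[(Wp(.125,.14,.006,8),scr(pa,8),4,.035)])
E
```

```text
[0.6840577  0.11484642 0.17036184] [172.15036045   0.31129454  82.52181957] [-0.62206821  0.11961673 -4.53506538] 0.04552981102100407 edge [0.11855047 0.13159987 0.05543483] [-29.1  20.1  19.9  88.6  -4.4  65.  -16.6]
[[[0.0021,-0.0004,0.0124,-0.0007,0.0017,-0.0026,0.035],[0.0021,-0.0003,0.0124,-0.0007,0.0018,-0.0027,0.035],[0.002,-0.0004,0.0125,-0.0006,0.0017,-0.0026,0.035],[0.0021,-0.0003,0.0125,-0.0007,0.0018,-0.0027,0.035]]]
end [0.6905 0.1222 0.1208] [172.    -0.    83.18]
```

View pics/s2.png

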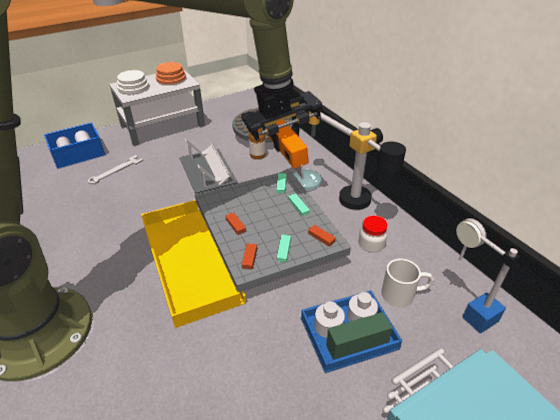

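The side view shows the scraper held over the plate's far-left corner at px (293,145). The swing arm is clear, and the scrap and tray are undisturbed. I'll start 5 mm further back and lower.

play_rows([
  [[0.008,0.003,0,0,0.007,-0.0106,0.035],[0,0.001,0.0125,0,0,0,0.035],[0,0,0.0125,0,0,0,0.035],[0,0,0.0125,0,0,0,0.035],[0,0,0.01,0,0,0,0.035],[0,0,0,0,0,0,0.035],[0,0,0,0,0,0,0.035]],
])

```text
time_s: 25.3
tool_pos: [0.6939, 0.1279, 0.126]
tool_rot: [172.1, -0.3, 83.6]
force: [-0.8, 0.3, -3.4]
grip_width: 0.0455
grasp_force: 59.9
```

play_rows([
  [[0,0,0.002,0,0,0,0.035],[0,0,0,0,0,0,0.035]],
])

```text
time_s: 25.5
tool_pos: [0.6947, 0.128, 0.1249]
tool_rot: [172.0, -0.3, 83.6]
force: [-0.6, 0.4, -4.0]
grip_width: 0.0456
grasp_force: 59.9
```

play_rows([
  [[0,0,0.002,0,0,0,0.035],[0,0,0,0,0,0,0.035]],
])

```text
time_s: 25.7
tool_pos: [0.6946, 0.1279, 0.1224]
tool_rot: [172.1, -0.3, 83.6]
force: [0.4, -0.2, -4.0]
grip_width: 0.0458
grasp_force: 59.9
```

play_rows([
  [[0,0,0.002,0,0,0,0.035],[0,0,0.002,0,0,0,0.035],[0,0,0,0,0,0,0.035]],
])

```text
time_s: 26.0
tool_pos: [0.6949, 0.1279, 0.1179]
tool_rot: [172.1, -0.3, 83.6]
force: [0.2, 0.9, -4.8]
grip_width: 0.0458
grasp_force: 59.9
```

play_rows([
  [[0,0,0.0015,0,0,0,0.035],[0,0,0,0,0,0,0.035]],
])

```text
time_s: 26.2
tool_pos: [0.6953, 0.1278, 0.1167]
tool_rot: [172.1, -0.3, 83.6]
force: [0.2, 0.0, -4.3]
grip_width: 0.0454
grasp_force: 59.9
```

```bash
python3 - <<'E'
from h import *; from cell import *
o=get_obs(); p0=o["tool_pos"]; R0=Ro.from_euler('xyz',o["tool_rot"],degrees=True)
e=edge(p0,R0); print(p0,o["tool_rot"],o["force"],"edge",e)
E
```

```text
[0.69531586 0.12783053 0.11665909] [172.09191015  -0.30822815  83.59902776] [ 0.18749455  0.0296139  -4.31572341] edge [0.12823843 0.14649926 0.00173911]
```

play_rows([
  [[0,-0.008,-0.0011,0,0,0,0.035],[0,-0.0158,-0.0022,0,0,0,0.035],[0,-0.0158,-0.0022,0,0,0,0.035],[0,-0.0158,-0.0022,0,0,0,0.035],[0,-0.0158,-0.0022,0,0,0,0.035],[0,-0.0158,-0.0022,0,0,0,0.035]],
])

```text
time_s: 26.8
tool_pos: [0.607, 0.1378, 0.1171]
tool_rot: [172.1, -0.3, 83.6]
force: [-0.2, -0.3, -4.6]
grip_width: 0.0457
grasp_force: 59.9
```

play_rows([
  [[0,-0.0158,-0.0022,0,0,0,0.035],[0,-0.0158,-0.0022,0,0,0,0.035],[0,-0.0158,-0.0022,0,0,0,0.035],[0,-0.0158,-0.0022,0,0,0,0.035],[0,-0.0158,-0.0022,0,0,0,0.035],[0,-0.0158,-0.0022,0,0,0,0.035]],
])

```text
time_s: 27.4
tool_pos: [0.512, 0.1483, 0.1172]
tool_rot: [172.0, -0.4, 83.6]
force: [0.3, -0.1, -4.2]
grip_width: 0.0458
grasp_force: 59.9
```

play_rows([
  [[0,-0.0158,-0.0022,0,0,0,0.035],[0,-0.0158,-0.0022,0,0,0,0.035],[0,-0.0158,-0.0022,0,0,0,0.035],[0,-0.0158,-0.0022,0,0,0,0.035],[0,-0.0158,-0.0022,0,0,0,0.035],[0,-0.0158,-0.0022,0,0,0,0.035],[0,0,0,0,0,0,0.035],[0,0,0,0,0,0,0.035]],
])

```text
time_s: 28.2
tool_pos: [0.4181, 0.1591, 0.1174]
tool_rot: [172.0, -0.4, 83.6]
force: [-0.4, 0.7, -3.7]
grip_width: 0.0457
grasp_force: 59.9
```

```bash
python3 - <<'E'
from h import *; from cell import *
r=read_camera("side"); cv2.imwrite("pics/s3.png",r["frame"][120:340,120:420,::-1].repeat(2,0).repeat(2,1))
o=get_obs(); p0=o["tool_pos"]; R0=Ro.from_euler('xyz',o["tool_rot"],degrees=True)
e=edge(p0,R0); print(p0,o["tool_rot"],o["force"],"edge",e)
plan(p0,R0,[(p0+[0,0,.05],R0,2,.035),(Wp(.05,.07,.055,5),scr(pa,5),8,.035),(Wp(.120,.006,.04,4),scr(pa,4),5,.035),(Wp(.120,.006,.006,4),scr(pa,4),3,.035)])
E
```

```text
[0.418554   0.15902812 0.11745184] [171.99446863  -0.37855493  83.58975601] [ 0.64866947 -0.09272169 -3.98308918] edge [-0.1501852   0.14465206  0.0025441 ]
[[[0.0002,0.0035,-0.0248,0,0,0,0.035],[0.0001,0.0035,-0.0247,0,0,0,0.035],[-0.0095,0.0245,0.0031,0.0066,-0.0009,0.0008,0.035],[-0.0094,0.0245,0.0029,0.0065,-0.0009,0.0008,0.035],[-0.0094,0.0245,0.0027,0.0066,-0.0009,0.0008,0.035],[-0.0094,0.0246,0.0026,0.0065,-0.0009,0.0008,0.035],[-0.0094,0.0246,0.0025,0.0066,-0.0009,0.0008,0.035],[-0.0093,0.0246,0.0023,0.0065,-0.001,0.0008,0.035],[-0.0093,0.0247,0.0021,0.0066,-0.0009,0.0008,0.035],[-0.0093,0.0246,0.002,0.0065,-0.001,0.0008,0.035],[-0.0128,0.0143,0.0042,0.0035,0,0,0.035],[-0.0128,0.0143,0.0042,0.0035,0,0,0.035]]]
[[[-0.0128,0.0143,0.0041,0.0035,0,0,0.035],[-0.0128,0.0143,0.0041,0.0035,0,0,0.035],[-0.0128,0.0143,0.004,0.0035,0,0,0.035],[0,0,0.0113,0,0,0,0.035],[0,0,0.0114,0,0,0,0.035],[0,0,0.0113,0,0,0,0.035]]]
end [ 0.6735 -0.0107  0.1213] [176.     0.    83.18]
```

View pics/s3.png

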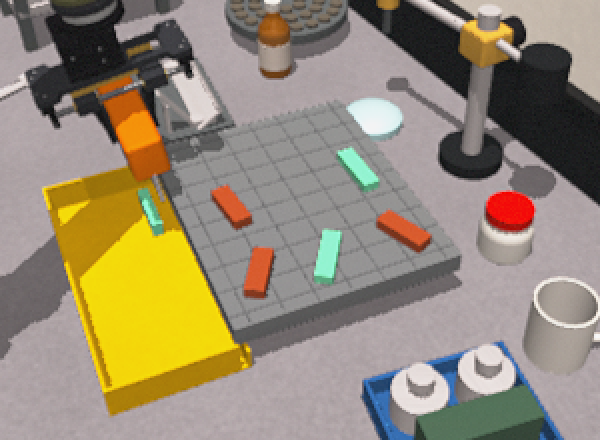

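The left glass strip is off the plate and in the pan, at crop px (150,210); the other five are untouched. Middle lane next.

play_rows([
  [[0,0.0035,-0.0248,0,0,0,0.035],[0,0.0035,-0.0248,0,0,0,0.035],[-0.0094,0.0245,0.003,0.0066,-0.0009,0.0008,0.035],[-0.0094,0.0245,0.0029,0.0066,-0.0009,0.0008,0.035],[-0.0094,0.0245,0.0027,0.0066,-0.0009,0.0008,0.035],[-0.0094,0.0246,0.0026,0.0066,-0.0009,0.0008,0.035],[-0.0094,0.0246,0.0025,0.0066,-0.0009,0.0008,0.035],[-0.0094,0.0246,0.0023,0.0066,-0.0009,0.0008,0.035],[-0.0093,0.0246,0.0021,0.0066,-0.0009,0.0008,0.035],[-0.0093,0.0246,0.002,0.0066,-0.0009,0.0008,0.035],[-0.0128,0.0143,0.0042,0.0035,0,0,0.035],[-0.0128,0.0143,0.0042,0.0035,0,0,0.035]],
])

```text
time_s: 29.45
tool_pos: [0.6331, 0.0315, 0.163]
tool_rot: [175.5, 0.1, 83.2]
force: [0.5, -0.6, -3.9]
grip_width: 0.0454
grasp_force: 59.9
```

play_rows([
  [[-0.0128,0.0143,0.0041,0.0035,0,0,0.035],[-0.0128,0.0143,0.0041,0.0035,0,0,0.035],[-0.0128,0.0143,0.004,0.0035,0,0,0.035],[0,0,0,0,0,0,0.035],[0,0,0,0,0,0,0.035]],
])

```text
time_s: 29.95
tool_pos: [0.6706, -0.0115, 0.1538]
tool_rot: [176.1, 0.1, 83.1]
force: [-0.0, 0.4, -4.0]
grip_width: 0.0454
grasp_force: 59.9
```

```bash
python3 - <<'E'
from h import *; from cell import *
o=get_obs(); p0=o["tool_pos"]; R0=Ro.from_euler('xyz',o["tool_rot"],degrees=True)
e=edge(p0,R0); print(p0,o["tool_rot"],o["force"],"edge",e)
plan(p0,R0,[(Wp(.120,.006,.004,4),scr(pa,4),4,.035)])
E
```

```text
[ 0.67060316 -0.01152108  0.15380936] [1.76149087e+02 1.10264263e-01 8.31149322e+01] [-0.02272399  0.43306327 -4.04496646] edge [0.11671106 0.00477837 0.03852325]
[[[0.0003,0.0001,0.0087,-0.0007,0.0005,-0.0002,0.035],[0.0003,0.0001,0.0087,-0.0006,0.0005,-0.0002,0.035],[0.0003,0.0002,0.0086,-0.0007,0.0005,-0.0003,0.035],[0.0003,0.0001,0.0087,-0.0006,0.0005,-0.0002,0.035]]]
end [ 0.6736 -0.0107  0.1192] [176.    -0.    83.17]
```

play_rows([
  [[0.001,0.001,0.01,0,0,0,0.035],[0,0,0.01,0,0,0,0.035],[0,0,0.01,0,0,0,0.035],[0,0,0.004,0,0,0,0.035],[0,0,0,0,0,0,0.035],[0,0,0,0,0,0,0.035]],
])

```text
time_s: 30.55
tool_pos: [0.6738, -0.0101, 0.1207]
tool_rot: [176.1, 0.1, 83.2]
force: [0.1, -0.2, -3.8]
grip_width: 0.0456
grasp_force: 59.9
```

play_rows([
  [[0,0,0.0035,0,0,0,0.035],[0,0,0,0,0,0,0.035],[0,-0.009,-0.0006,0,0,0,0.035],[0,-0.017,-0.0011,0,0,0,0.035],[0,-0.017,-0.0011,0,0,0,0.035],[0,-0.017,-0.0011,0,0,0,0.035]],
])

```text
time_s: 31.15
tool_pos: [0.6132, -0.0029, 0.1172]
tool_rot: [176.1, 0.0, 83.2]
force: [0.2, -1.0, -3.3]
grip_width: 0.0453
grasp_force: 59.9
```

play_rows([
  [[0,-0.017,-0.0011,0,0,0,0.035],[0,-0.017,-0.0011,0,0,0,0.035],[0,-0.017,-0.0011,0,0,0,0.035],[0,-0.017,-0.0011,0,0,0,0.035],[0,-0.017,-0.0011,0,0,0,0.035],[0,-0.017,-0.0011,0,0,0,0.035],[0,-0.017,-0.0011,0,0,0,0.035]],
])

```text
time_s: 31.85
tool_pos: [0.495, 0.0111, 0.117]
tool_rot: [176.0, 0.0, 83.2]
force: [0.6, -0.4, -3.2]
grip_width: 0.0455
grasp_force: 59.9
```

play_rows([
  [[0,-0.017,-0.0011,0,0,0,0.035],[0,-0.017,-0.0011,0,0,0,0.035],[0,-0.017,-0.0011,0,0,0,0.035],[0,-0.017,-0.0011,0,0,0,0.035],[0,-0.017,-0.0011,0,0,0,0.035],[0,-0.015,-0.001,0,0,0,0.035],[0,0,0,0,0,0,0.035],[0,0,0,0,0,0,0.035]],
])

```text
time_s: 32.65
tool_pos: [0.3966, 0.023, 0.1167]
tool_rot: [176.0, -0.0, 83.2]
force: [0.5, -1.0, -3.7]
grip_width: 0.0455
grasp_force: 59.9
```

```bash
python3 - <<'E'
from h import *; from cell import *
o=get_obs(); p0=o["tool_pos"]; R0=Ro.from_euler('xyz',o["tool_rot"],degrees=True)
e=edge(p0,R0); print(p0,o["tool_rot"],o["force"],"edge",e)
plan(p0,R0,[(p0+[0,0,.05],R0,2,.035),(Wp(.05,-.10,.055,4),scr(pa,4),8,.035),(Wp(.126,-.143,.04,4),scr(pa,4),4,.035)])
E
```

```text
[0.39663232 0.0230466  0.11672504] [ 1.76009259e+02 -2.12451978e-02  8.31842392e+01] [ 0.45339663 -0.99837444 -3.69545984] edge [-0.15930343  0.00666786  0.00144725]
[[[0,0.0017,-0.0249,0,0,0,0.035],[0,0.0018,-0.025,0,0,0,0.035],[-0.0133,0.0256,0.0014,0,0,0,0.035],[-0.0133,0.0257,0.0014,0,-0.0001,0,0.035],[-0.0133,0.0256,0.0013,0,0,0,0.035],[-0.0134,0.0257,0.0014,0,-0.0001,0,0.035],[-0.0133,0.0256,0.0013,0,0,0,0.035],[-0.0134,0.0257,0.0014,-0.0001,-0.0001,0,0.035],[-0.0133,0.0256,0.0013,0,0,0.0001,0.035],[-0.0134,0.0257,0.0014,-0.0001,-0.0001,0,0.035],[-0.0107,0.0189,0.0051,0,0,0,0.035],[-0.0108,0.019,0.0051,0,0,0,0.035]]]
[[[-0.0107,0.0189,0.005,0,0,0,0.035],[-0.0108,0.019,0.0051,0,0,0,0.035]]]
end [ 0.6594 -0.1592  0.1552] [176.     0.    83.18]
```

play_rows([
  [[0,0.0017,-0.025,0,0,0,0.035],[0,0.0017,-0.025,0,0,0,0.035],[-0.0133,0.0256,0.0014,0,0,0,0.035],[-0.0133,0.0256,0.0014,0,0,0,0.035],[-0.0133,0.0256,0.0014,0,0,0,0.035],[-0.0133,0.0256,0.0014,0,0,0,0.035],[-0.0133,0.0256,0.0014,0,0,0,0.035],[-0.0133,0.0256,0.0014,0,0,0,0.035],[-0.0133,0.0256,0.0014,0,0,0,0.035],[-0.0133,0.0256,0.0014,0,0,0,0.035],[-0.0107,0.019,0.005,0,0,0,0.035],[-0.0107,0.019,0.005,0,0,0,0.035]],
])

```text
time_s: 33.85
tool_pos: [0.6249, -0.1338, 0.1615]
tool_rot: [176.1, 0.1, 83.2]
force: [0.4, -0.1, -3.9]
grip_width: 0.0458
grasp_force: 59.9
```

play_rows([
  [[-0.0107,0.019,0.005,0,0,0,0.035],[-0.0107,0.019,0.005,0,0,0,0.035],[0,0,0,0,0,0,0.035],[0,0,0,0,0,0,0.035]],
])

```text
time_s: 34.25
tool_pos: [0.659, -0.159, 0.1535]
tool_rot: [176.2, 0.1, 83.2]
force: [0.1, 0.9, -3.6]
grip_width: 0.0459
grasp_force: 59.9
```

```bash
python3 - <<'E'
from h import *; from cell import *
o=get_obs(); p0=o["tool_pos"]; R0=Ro.from_euler('xyz',o["tool_rot"],degrees=True)
e=edge(p0,R0); print(p0,o["tool_rot"],o["force"],"edge",e,o["qpos"].round(1))
plan(p0,R0,[(Wp(.127,-.143,.004,4),scr(pa,4),4,.035)])
E
```

```text
[ 0.65900086 -0.15902563  0.1535417 ] [1.76191789e+02 1.20449852e-01 8.31662803e+01] [ 0.14467141  0.94962756 -3.61108576] edge [ 0.12267985 -0.14306574  0.03825309] [-14.4  23.3  33.6  88.9 -14.2  68.1  14.7]
[[[0,0.0004,0.0086,-0.0008,0.0005,0,0.035],[0,0.0004,0.0086,-0.0008,0.0005,0,0.035],[0,0.0004,0.0086,-0.0009,0.0006,0,0.035],[0,0.0003,0.0087,-0.0008,0.0005,0,0.035]]]
end [ 0.6628 -0.1595  0.1192] [176.     0.    83.17]
```

play_rows([
  [[0,0.002,0.01,0,0,0,0.035],[0,0,0.01,0,0,0,0.035],[0,0,0.01,0,0,0,0.035],[0,0,0.004,0,0,0,0.035],[0,0,0,0,0,0,0.035],[0,0,0,0,0,0,0.035]],
])

```text
time_s: 34.85
tool_pos: [0.6633, -0.1591, 0.1208]
tool_rot: [176.1, 0.1, 83.2]
force: [0.8, -0.6, -4.6]
grip_width: 0.0458
grasp_force: 59.9
```

play_rows([
  [[0,0,0.0035,0,0,0,0.035],[0,0,0,0,0,0,0.035],[0,-0.009,-0.0006,0,0,0,0.035],[0,-0.017,-0.0011,0,0,0,0.035],[0,-0.017,-0.0011,0,0,0,0.035],[0,-0.017,-0.0011,0,0,0,0.035]],
])

```text
time_s: 35.45
tool_pos: [0.6026, -0.152, 0.1172]
tool_rot: [176.1, 0.0, 83.2]
force: [-0.3, -0.6, -3.5]
grip_width: 0.0458
grasp_force: 59.9
```

play_rows([
  [[0,-0.017,-0.0011,0,0,0,0.035],[0,-0.017,-0.0011,0,0,0,0.035],[0,-0.017,-0.0011,0,0,0,0.035],[0,-0.017,-0.0011,0,0,0,0.035],[0,-0.017,-0.0011,0,0,0,0.035],[0,-0.017,-0.0011,0,0,0,0.035],[0,-0.017,-0.0011,0,0,0,0.035]],
])

```text
time_s: 36.15
tool_pos: [0.4846, -0.1379, 0.117]
tool_rot: [176.0, 0.0, 83.2]
force: [0.6, -0.4, -4.2]
grip_width: 0.0459
grasp_force: 59.9
```

play_rows([
  [[0,-0.017,-0.0011,0,0,0,0.035],[0,-0.017,-0.0011,0,0,0,0.035],[0,-0.017,-0.0011,0,0,0,0.035],[0,-0.017,-0.0011,0,0,0,0.035],[0,-0.017,-0.0011,0,0,0,0.035],[0,-0.017,-0.0011,0,0,0,0.035],[0,-0.008,-0.0005,0,0,0,0.035],[0,0,0,0,0,0,0.035],[0,0,0,0,0,0,0.035]],
])

```text
time_s: 37.05
tool_pos: [0.3766, -0.1249, 0.1167]
tool_rot: [176.0, 0.0, 83.2]
force: [0.7, -0.0, -4.4]
grip_width: 0.0458
grasp_force: 59.9
```

play_rows([
  [[0,0.0017,-0.025,0,0,0,0.035],[0,0.0017,-0.025,0,0,0,0.035],[0.02,0.005,-0.02,0,0,0,0.035],[0.025,0.01,-0.02,0,0,0,0.035]],
])

```text
time_s: 37.45
tool_pos: [0.394, -0.0819, 0.2082]
tool_rot: [176.1, 0.1, 83.0]
force: [0.9, -1.8, -4.2]
grip_width: 0.0454
grasp_force: 59.9
```

```bash
python3 - <<'E'
from h import *; from cell import *
r=read_camera("side"); A=r["frame"]; r=read_camera("top"); B=r["frame"]
cv2.imwrite("pics/c4.png",np.hstack([cv2.resize(A[120:340,120:360],(400,366)),cv2.resize(B[140:400,170:400],(354,400))[:366]])[:,:,::-1])
o=get_obs(); p0=o["tool_pos"]; R0=Ro.from_euler('xyz',o["tool_rot"],degrees=True)
print(p0,o["tool_rot"],o["force"],"edge",edge(p0,R0),o["qpos"].round(1))
E
```

```text
[ 0.39739804 -0.07870568  0.21033622] [ 1.75735359e+02 -1.45739714e-02  8.34244638e+01] [ 0.52080166 -0.50028781 -3.09427435] edge [-0.14621284 -0.09426273  0.09507577] [-10.7 -16.5  15.2 119.4   4.7  72.3  -3.8]
```

View pics/c4.png

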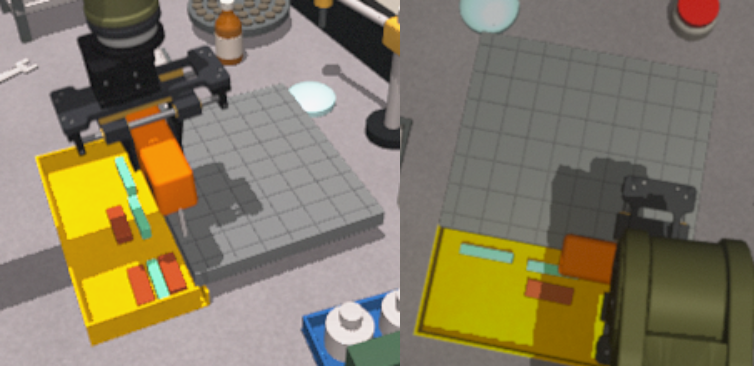

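All six pieces lie in the pan: left panel (122,175), (139,215), (119,224), (140,285), (158,278) and (172,273). The plate is clear. Next I return the scraper to its cradle.

```bash
python3 - <<'E'
from h import *; from cell import *
o=get_obs(); p0=o["tool_pos"]; R0=Ro.from_euler('xyz',o["tool_rot"],degrees=True)
G=np.array([.5465,.3487,.0631]); RG=Ro.from_euler('xyz',[145.02,-.01,82.97],degrees=True); z=-RG.as_matrix()[:,2]
t=G+z*.13; print(t)
plan(p0,R0,[(np.array([.47,.05,.22]),R0,6,.035),(t,RG,14,.035)])
E
```

```text
[0.47253025 0.35780293 0.16961579]
[[[0.0227,0.0097,-0.0009,0,0,0,0.035],[0.0227,0.0096,-0.0009,0,0,0,0.035],[0.0227,0.0097,-0.0009,0,0,0,0.035],[0.0227,0.0096,-0.0009,0,0,0,0.035],[0.0227,0.0097,-0.0009,0,0,0,0.035],[0.0227,0.0096,-0.0008,0,0,0,0.035],[0.0219,-0.0026,0.0034,-0.0383,-0.0002,0.0005,0.035],[0.0219,-0.0027,0.0033,-0.0383,-0.0002,0.0005,0.035],[0.0219,-0.0029,0.0032,-0.0383,-0.0002,0.0005,0.035],[0.0218,-0.003,0.0031,-0.0383,-0.0002,0.0005,0.035],[0.0218,-0.0031,0.003,-0.0383,-0.0002,0.0006,0.035],[0.0219,-0.0033,0.0028,-0.0383,-0.0002,0.0005,0.035]]]
[[[0.0218,-0.0034,0.0027,-0.0383,-0.0002,0.0006,0.035],[0.0219,-0.0035,0.0026,-0.0383,-0.0002,0.0005,0.035],[0.0218,-0.0036,0.0024,-0.0383,-0.0002,0.0006,0.035],[0.0218,-0.0037,0.0023,-0.0383,-0.0002,0.0005,0.035],[0.0219,-0.0038,0.0021,-0.0383,-0.0002,0.0006,0.035],[0.0218,-0.0039,0.002,-0.0383,-0.0002,0.0005,0.035],[0.0219,-0.0039,0.0018,-0.0382,-0.0002,0.0006,0.035],[0.0218,-0.004,0.0017,-0.0383,-0.0002,0.0005,0.035]]]
end [0.4725 0.3578 0.1697] [ 1.4502e+02 -1.0000e-02  8.2970e+01]
```

play_rows([
  [[0.0227,0.02,-0.0009,0,0,0,0.035],[0.0227,0.015,-0.0009,0,0,0,0.035],[0.0227,0.01,-0.0009,0,0,0,0.035],[0.0227,0.008,-0.0009,0,0,0,0.035],[0.0227,0.004,-0.0009,0,0,0,0.035],[0.0227,0.001,-0.0009,0,0,0,0.035],[0.0219,-0.0026,0.0034,-0.0383,0,0.0005,0.035],[0.0219,-0.0027,0.0033,-0.0383,0,0.0005,0.035],[0.0219,-0.0029,0.0032,-0.0383,0,0.0005,0.035],[0.0218,-0.003,0.0031,-0.0383,0,0.0005,0.035],[0.0218,-0.0031,0.003,-0.0383,0,0.0005,0.035],[0.0219,-0.0033,0.0028,-0.0383,0,0.0005,0.035]],
])

```text
time_s: 38.75
tool_pos: [0.4682, 0.1798, 0.1939]
tool_rot: [162.9, 0.0, 83.0]
force: [-0.1, 0.9, -3.3]
grip_width: 0.0458
grasp_force: 59.9
```

play_rows([
  [[0.0218,-0.0034,0.0027,-0.0383,0,0.0005,0.035],[0.0218,-0.0035,0.0026,-0.0383,0,0.0005,0.035],[0.0218,-0.0036,0.0024,-0.0383,0,0.0005,0.035],[0.0218,-0.0037,0.0023,-0.0383,0,0.0005,0.035],[0.0218,-0.0038,0.002,-0.0383,0,0.0005,0.035],[0.0218,-0.0039,0.002,-0.0383,0,0.0005,0.035],[0.0218,-0.004,0.0018,-0.0383,0,0.0005,0.035],[0.0218,-0.004,0.0017,-0.0383,0,0.0005,0.035],[0,0,0,0,0,0,0.035],[0,0,0,0,0,0,0.035]],
])

```text
time_s: 39.75
tool_pos: [0.4693, 0.3547, 0.1647]
tool_rot: [145.6, 0.0, 82.9]
force: [0.3, -0.6, -4.1]
grip_width: 0.0457
grasp_force: 59.9
```

```bash
cat > back.py <<'E'
import sys
from h import *; from cell import *
o=get_obs(); p0=o["tool_pos"]; R0=Ro.from_euler('xyz',o["tool_rot"],degrees=True)
G=np.array([.5465,.3487,.0631]); RG=Ro.from_euler('xyz',[145.02,-.01,82.97],degrees=True); z=-RG.as_matrix()[:,2]
print(p0.round(4),o["tool_rot"].round(2),o["force"].round(1),"err in tool",R0.inv().apply(G+z*float(sys.argv[1])-p0).round(4),(R0.inv()*RG).as_rotvec().round(4),o["qpos"].round(1))
E
python3 back.py .13
```

```text
[0.4693 0.3547 0.1647] [1.4556e+02 2.0000e-02 8.2860e+01] [ 0.3 -0.6 -4.1] err in tool [ 0.0035  0.0051 -0.0024] [-0.0094  0.0015 -0.0013] [-34.1   2.5 -25.  116.6  41.5  53.6 -89.2]
```

Correct the offset, insert most of the way, then re-measure.

play_rows([
  [[0.0035,0.005,-0.0024,-0.0094,0.0015,-0.0013,0.035],[0,0,0,0,0,0,0.035],[0,0,0.015,0,0,0,0.035],[0,0,0.02,0,0,0,0.035],[0,0,0.015,0,0,0,0.035],[0,0,0,0,0,0,0.035],[0,0,0,0,0,0,0.035]],
])

```text
time_s: 40.45
tool_pos: [0.5017, 0.3537, 0.1297]
tool_rot: [144.9, -0.1, 82.9]
force: [-0.3, 2.1, -3.4]
grip_width: 0.0457
grasp_force: 59.9
```

```bash
python3 back.py .08
```

```text
[0.5017 0.3537 0.1297] [ 1.449e+02 -7.000e-02  8.289e+01] [-0.3  2.1 -3.4] err in tool [ 0.0006 -0.0012  0.0004] [ 0.0022  0.     -0.0017] [-33.3   7.3 -23.5 116.7  46.9  49.6 -92.6]
```

play_rows([
  [[0.0006,-0.0012,0.0004,0.0022,0,-0.0017,0.035],[0,0,0.015,0,0,0,0.035],[0,0,0.02,0,0,0,0.035],[0,0,0.02,0,0,0,0.035],[0,0,0.01,0,0,0,0.035],[0,0,0.005,0,0,0,0.035],[0,0,0,0,0,0,0.035],[0,0,0,0,0,0,0.035]],
])

```text
time_s: 41.25
tool_pos: [0.5408, 0.3507, 0.0726]
tool_rot: [144.9, -0.1, 83.0]
force: [-0.8, 0.1, -3.9]
grip_width: 0.0458
grasp_force: 59.9
```

```bash
python3 back.py 0
```

```text
[0.5408 0.3507 0.0726] [ 1.4494e+02 -1.1000e-01  8.3050e+01] [-0.8  0.1 -3.9] err in tool [-0.0013 -0.0006  0.0112] [ 0.0013 -0.0022  0.0002] [-32.7  14.5 -20.8 116.2  54.3  44.2 -97.5]
```

play_rows([
  [[-0.0013,-0.0006,0.004,0.001,-0.002,0,0.035],[0,0,0.004,0,0,0,0.035],[0,0,0,0,0,0,0.035]],
])

```text
time_s: 41.55
tool_pos: [0.5448, 0.3477, 0.0648]
tool_rot: [145.0, 0.1, 82.9]
force: [-0.2, -0.7, -4.0]
grip_width: 0.0458
grasp_force: 59.9
```

play_rows([
  [[0,0,0.0015,0,0,0,0.035],[0,0,0,0,0,0,0.035]],
])

```text
time_s: 41.75
tool_pos: [0.5456, 0.348, 0.0638]
tool_rot: [145.0, 0.0, 82.9]
force: [0.3, -0.2, -3.8]
grip_width: 0.0454
grasp_force: 59.9
```

play_rows([
  [[0,0,0.001,0,0,0,0.035],[0,0,0,0,0,0,0.035]],
])

```text
time_s: 41.95
tool_pos: [0.5462, 0.3482, 0.0631]
tool_rot: [145.0, 0.0, 82.9]
force: [0.0, -0.3, -3.7]
grip_width: 0.0457
grasp_force: 59.9
```

```bash
python3 back.py 0
```

```text
[0.5462 0.3482 0.0631] [1.4502e+02 3.0000e-02 8.2950e+01] [ 0.  -0.3 -3.7] err in tool [0.0006 0.0002 0.0002] [-0.0001  0.0008  0.0001] [-32.6  15.6 -20.2 116.1  55.4  43.5 -98.2]
```

play_rows([
  [[0,0,0.0008,0,0,0,0.035],[0,0,0,0,0,0,0.035]],
])

```text
time_s: 42.15
tool_pos: [0.5463, 0.3481, 0.063]
tool_rot: [145.0, 0.1, 82.9]
force: [-4.6, -1.6, 1.7]
grip_width: 0.0458
grasp_force: 59.9
```

play_rows([
  [[0,0,0.0008,0,0,0,0.035],[0,0,0,0,0,0,0.035]],
])

```text
time_s: 42.35
tool_pos: [0.5463, 0.3481, 0.063]
tool_rot: [145.0, 0.1, 82.9]
force: [-10.3, -4.2, 7.8]
grip_width: 0.0456
grasp_force: 59.9
```

play_rows([
  [[0,0,-0.0008,0,0,0,0.035],[0,0,0,0,0,0,0.035],[0,0,0,0,0,0,0.035]],
], force=8)

```text
time_s: 42.65
tool_pos: [0.5463, 0.3482, 0.063]
tool_rot: [145.0, 0.0, 82.9]
force: [-5.7, -2.2, 4.0]
grip_width: 0.0463
grasp_force: 8.0
```

play_rows([
  [[0,0,0,0,0,0,0.055],[0,0,0,0,0,0,0.07],[0,0,0,0,0,0,0.07],[0,0,-0.01,0,0,0,0.07],[0,0,-0.025,0,0,0,0.07],[0,0,-0.03,0,0,0,0.07],[0,0,-0.03,0,0,0,0.07],[0,0,-0.03,0,0,0,0.07],[0,-0.02,-0.02,0,0,0,0.07],[0,-0.02,0,0,0,0,0.07]],
])

```text
time_s: 43.65
tool_pos: [0.4309, 0.3652, 0.1626]
tool_rot: [144.8, -0.3, 83.1]
force: [-0.1, 0.8, -0.8]
grip_width: 0.07
grasp_force: 0.0
```

```bash
python3 - <<'E'
from h import *; from cell import *
S_=read_camera("side"); T=read_camera("top")
cv2.imwrite("pics/f.png",np.hstack([cv2.resize(S_["frame"][100:380,120:440],(400,350)),cv2.resize(T["frame"][110:400,50:490],(400,264),interpolation=cv2.INTER_AREA)[:350] if 0 else cv2.copyMakeBorder(cv2.resize(T["frame"][100:400,50:490],(400,273)),0,77,0,0,0)])[:,:,::-1])
o=get_obs(); print(o["tool_pos"],o["force"],o["grip_width"],o["qpos"].round(1))
d=silhouettes("side","scraper"); d0=[184,129,222,177]; print([(e["p"],e["extent"]) for e in d[:1]],d0)
for n in("oil_bottle","slurry_mug","lens_blank","wax_jar"): print(n,[(round(float(e["p"]),2),np.round(e["extent"])) for e in silhouettes("side",n)[:1]])
E
```

```text
[0.4291105  0.36331728 0.15830598] [-0.66623408  0.18463736 -0.06430773] 0.06994965942568569 [-36.2   1.2 -27.8 119.   42.   55.3 -94. ]
[(0.94, [184.6, 128.8, 223.6, 175.4])] [184, 129, 222, 177]
oil_bottle [(0.61, array([249., 123., 266., 163.]))]
slurry_mug [(0.74, array([384., 259., 437., 308.]))]
lens_blank [(0.63, array([295., 169., 322., 193.]))]
wax_jar [(0.7, array([354., 214., 386., 254.]))]
```

View pics/f.png

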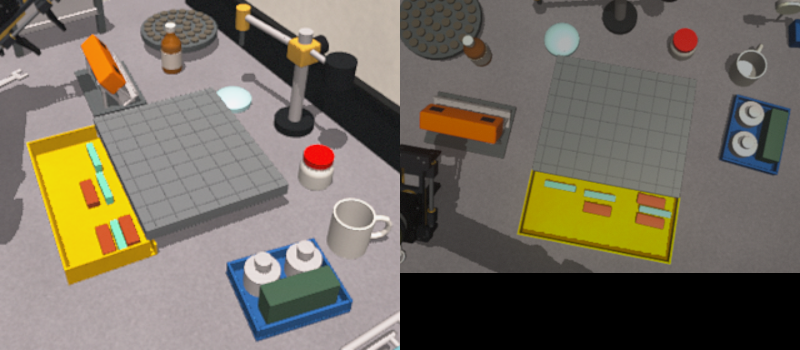

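The side panel shows the scraper parked as it started at (102,65), the plate empty, six pieces in the pan around (85-130,155-240), and the tray holding all three pieces upright. The bystanders haven't moved and the arm is clear.

```bash
python3 -c "
from cell import *
print(sign_off())"
```

```text
the job is handed in; nothing more can be done
None
```

The job is handed in at about 44 s of the 72 s limit: the weight and stone stand upright in the tray with the other weight, all six scraps are in the pan, the scraper is back in its cradle, and the bottle, mug, lens blank and jar show no movement in the final pictures.

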